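# Scan the cans into the toolbox kit

## Task

Book the cans into the tool kit: plug the black power block fully home into the socket on top of the scanner, then stand every can upright on a ring of its own in front of the scanner, label squarely facing the scanner's windows, and when all of them stand so, press the scan button fully down. After that stand all the cans upright on the floor of the open toolbox, leaving the plug in its socket and the mug and the spring clamp where they are.

Things in the scene. Friction and masses are not known exactly. Their poses are not given: they have to be found in the camera images.
- scanner: Fixed scanner: grey block 70 x 340 x 60 mm high, three dark windows in one long face, and before that face a thin black mat with three white rings. Origin on the bench, 25 mm in front of the middle of the window face. z up; +x points from the rings into the window face (the block fills x = 25 to 95, y = -170 to 170 mm); y runs along the row of rings.
- bay_1 (a point): Centre of ring 1 (white ring of 74 mm outer diameter on the mat), at bench height, 70 mm in front of the window face; rings are 110 mm apart, at scanner x = -45, y = -110 mm.
- bay_2 (a point): Centre of ring 2 (white ring of 74 mm outer diameter on the mat), at bench height, 70 mm in front of the window face; rings are 110 mm apart, at scanner x = -45, y = 0 mm.
- bay_3 (a point): Centre of ring 3 (white ring of 74 mm outer diameter on the mat), at bench height, 70 mm in front of the window face; rings are 110 mm apart, at scanner x = -45, y = 110 mm.
- socket (a point): Centre of the mouth of the rectangular socket hole in the top of the scanner block (60 mm above the bench). The hole is 26 mm along x by 36 mm along y (scanner axes), 36 mm deep, mouth edge chamfered 2 mm.
- scan_button_top (a point): Centre of the top face of the round scan push button (36 mm diameter, grey, in a black housing) on top of the scanner block, near the end at scanner y = -100 mm, midway across the block.
- scan_button (a joint): Travel of the scan button in m: 0 up, 0.008 fully down (needs about 5 N); springs back.
- plug: Power plug, loose black block standing on the bench, 77 mm high: its lower 32 mm is the shank, 24 (x) by 34 mm (y), that fits the socket; above it a head 34 (x) x 46 (y) x 45 mm to grip, whose shoulder rests on the scanner's top when home. Origin under the centre of the shank; z up. Fits either way round (half a turn). 120 g.
- can_1: Dark steel can, 64 mm diameter, 90 mm high, about 250 g, bottom-heavy, standing on the bench; two or three alike, and this one may be absent. A white paper label with black bars, 34 x 70 mm high, is on one side, with a white tab from it over the lid's edge towards the middle. Origin at the centre of the underside, z up, +x points from the axis to the label.
- can_1_label (a point): Middle of the label on can 1: on its side, 32 mm from the axis, 45 mm above the underside.
- can_2: Dark steel can, 64 mm diameter, 90 mm high, about 250 g, bottom-heavy, standing on the bench; two or three alike, and this one may be absent. A white paper label with black bars, 34 x 70 mm high, is on one side, with a white tab from it over the lid's edge towards the middle. Origin at the centre of the underside, z up, +x points from the axis to the label.
- can_2_label (a point): Middle of the label on can 2: on its side, 32 mm from the axis, 45 mm above the underside.
- can_3: Dark steel can, 64 mm diameter, 90 mm high, about 250 g, bottom-heavy, standing on the bench; two or three alike, and this one may be absent. A white paper label with black bars, 34 x 70 mm high, is on one side, with a white tab from it over the lid's edge towards the middle. Origin at the centre of the underside, z up, +x points from the axis to the label.
- can_3_label (a point): Middle of the label on can 3: on its side, 32 mm from the axis, 45 mm above the underside.
- toolbox: Open aluminium toolbox, fixed on the bench: tray 320 (x) x 170 (y) mm outside, walls 4 mm thick and 70 mm high, inner floor 4 mm above the bench. Origin under the centre of the tray, z up. The open lid leans back from its +y wall, up to about 225 mm high, and away from the tray (about 25 degrees from upright). The tray is empty at the start.
- mug: White ceramic mug, 72 mm diameter, 85 mm high, handle at its +y; origin under its centre. To be left alone.
- clamp: Red spring clamp lying flat, about 100 (x) x 45 mm, 22 mm high; origin under its centre. To be left alone.

How it is judged:
On the way, in this order (a step that is already met when the one before it is completed fails the run):
1. the power plug is fully home in the scanner's socket (horizontal distance between plug and socket below 0.004 m and z of plug in the frame of socket below -0.029 m and angle between the y axis of plug and the y axis of scanner, either way round below 0.12 rad), for 0.3 s.
2. the plug is in and every can stands upright on a ring (axis within 18 mm of its centre) with its label facing the windows (within 0.22 rad) (all of step 1 and (horizontal distance between can_1 and bay_1 below 0.018 m or horizontal distance between can_1 and bay_2 below 0.018 m or horizontal distance between can_1 and bay_3 below 0.018 m) and angle between the x axis of each of can_1, can_2, can_3 and the x axis of scanner, either way round below 0.22 rad and x of each of can_1_label, can_2_label, can_3_label in the frame of scanner above -0.045 m and angle between each of can_1, can_2, can_3's own z axis and vertical below 0.1 rad and height (world z) of each of can_1, can_2, can_3 below 0.01 m and (horizontal distance between can_2 and bay_1 below 0.018 m or horizontal distance between can_2 and bay_2 below 0.018 m or horizontal distance between can_2 and bay_3 below 0.018 m) and (horizontal distance between can_3 and bay_1 below 0.018 m or horizontal distance between can_3 and bay_2 below 0.018 m or horizontal distance between can_3 and bay_3 below 0.018 m)), for 0.3 s.
3. with the plug and all cans so, the scan button is pressed down (more than 6 of its 8 mm) (all of step 2 and value of joint scan_button above 0.006 m), for 0.1 s.
At the end, for the whole second after the job is handed in: Every can stands upright (within 0.12 rad) on the toolbox's floor inside its walls, any way round; the plug is still fully home in the socket (underside at least 29 mm below the mouth, within 4 mm and 0.12 rad); the button is up (all of step 1 and x of can_1 in the frame of toolbox between -0.14 and 0.14 m and y of can_1 in the frame of toolbox between -0.065 and 0.065 m and height (world z) of each of can_1, can_2, can_3 below 0.016 m and angle between each of can_1, can_2, can_3's own z axis and vertical below 0.12 rad and x of can_2 in the frame of toolbox between -0.14 and 0.14 m and y of can_2 in the frame of toolbox between -0.065 and 0.065 m and x of can_3 in the frame of toolbox between -0.14 and 0.14 m and y of can_3 in the frame of toolbox between -0.065 and 0.065 m and value of joint scan_button below 0.002 m); the robot touches nothing.
It fails at once if the mug is pushed about (more than 50 mm) or tipped over (distance of mug from where it was at the start of the episode above 0.05 m or angle between mug's own z axis and vertical above 0.6 rad).
It fails at once if the spring clamp is pushed about (more than 50 mm) or tipped over (distance of clamp from where it was at the start of the episode above 0.05 m or angle between clamp's own z axis and vertical above 0.6 rad).
Of can_1, can_2, can_3 only 2 to 3 are there at a start; the rules pass over those that are not, and their reading is None.
At some moment in a run one of can_1, can_2, can_3 may be knocked a few centimetres aside while the robot is not near it.
It also fails if it takes over 210 s, if anything falls off the work surface, if the arm or the gripper's body presses on something with over 40 N, if the wrist force passes 120 N, or if a joint passes its speed limit or range.

## Robot

A 6-joint arm with a two-finger parallel gripper is mounted at the origin on the work surface. World frame = base frame: x ahead of the robot, y to its left, z up, the work surface at z = 0. Lengths are in m, angles in rad, forces in N, time in s.
With the tool pointing down it reaches from about 0.35 to 0.925 m from the base axis. Payload 6.4 kg.
Tool frame: the origin (TCP) lies between the finger pads; the fingertips stand 14 mm ahead of it and the grasp point (between the pads) lies 5 mm behind it; z points along the fingers, y is the line along which they close (so a half turn about z gives the same grasp; the last joint's range is limited). The gripper opens to 94 mm and grips with 3 to 60 N. Pads are 16 mm wide; open, the fingers measure 119 mm over their backs; the gripper's body (75 mm by 177 mm) begins 78 mm behind the grasp point.
Start: joints at [-1.463, 0.245, 1.558, -0, 1.339, -0.174], TCP at [0.181, -0.624, 0.192] pointing down, gripper open.
Joint ranges: [-3.13, 3.13], [-1.02, 2.26], [0.13, 2.54], [-0.95, 4.09], [0.21, 2.88], [-2.74, 2.74]. Speed limits (rad/s): [2.57, 2.57, 3.14, 3.14, 3.14, 3.14].

## Interface

Orientations are given as a unit quaternion [x, y, z, w].
In Python, from station import * gives the robot as it stands. The module is installed in compiled form; this text tells all that it offers.
- The arm moves only by the tool play_rows, never from a script. Its argument "targets" is a list that holds one entry, the list of rows, each a list of 7 numbers: the shift along the tool's x, y, z each as a share of 3 cm, from -1 to 1, then the turn, a rotation vector about the tool's x, y, z each as a share of 4 degrees, from -1 to 1, then the opening, from 0 (shut) to 1 (fully open). In form: [[[x, y, z, wx, wy, wz, fingers], ...]]. A call has 1 to 10 rows; each row shifts and turns the commanded pose from where the row before left it, along the tool's axes as they then stand; what a row does not reach is not made up. A row lasts 1/10 s, in which the tool goes at most 50 mm and 8.59 degrees, less where a joint would pass 70% of its speed; a pose out of reach is approached as far as the arm can. A call with a number of a shift or a turn outside -1 to 1 is refused whole. A call with a gripper value outside its range is refused whole. The fingers move at their own pace and stop on an object; "grip_force" is the grip in N (left out, the last holds). Time passes only in rows, so rows that do not move let the fingers close. It gives the time, the measured TCP pose, the force, the opening and the grip force at its end, in the units of the state.
- observe(): the state, without advancing time (a new reading comes with each control period).
- get_image(name): name is "scene" or "side" or "wrist"; returns (picture, depth): 480x640x3 uint8, red, green, blue; 480x640 float32, m along the optical axis (not along the pixel's ray), 0 where there is no reading.
- camera_model(name): a dict with "camera_matrix" (3x3 intrinsics, pixels), "R" (3x3) and "t" (3): a world point X has camera coordinates R X + t; the wrist camera has in their place "T_tool_cam" (4x4, takes a point from camera to tool coordinates, whose origin is the TCP and whose axes are the flange's). Camera axes: x right, y down, z forward; pixel columns grow to the right and rows downward; lengths in m; the calibration is good to about 2 mm. A picture is of the moment at which its call begins: read the wrist's pose just before it. camera_model takes no time and is no camera call.
- hand_in(): hands the job in; it is judged then, once.
Trained networks look in the newest picture that a camera, given by its name, has taken for a name from the list of things; names that differ only in an ending like _2 or _b are one class to them, and where a whole thing is asked for, a point or a joint stands for the part that bears it (a point fixed in the world has none). Each returns a list of dicts, best first, with "score" (0 to 1); they miss things now and then, are a little off and sometimes report something else, mostly with a low value. They report only what shows in the picture. A call takes as long as a camera call.
- recognise(camera, target): "box" ([left, top, right, bottom] in pixels, round what is visible of it).
- regions_of(camera, target): "region" (480x640 bool, what is visible of it) and "box" ([left, top, right, bottom] in pixels, round what is visible of it).
- mark_of(camera, target): "xy" ([column, row] in pixels: a listed point, or the origin of a listed thing).
The state is a dict: "clock": time; "joint_pos": joint angles; "qd": joint speeds; "joint_efforts": joint torques, N m; "tcp_pos": TCP position; "tool_rot": TCP orientation; "ft_force": force on the tool from outside, world axes, zero at the start; "ft_torque": the same for the moment, N m; "gripper_width": finger opening in m; "gripper_force": force on a finger pad.
Only numpy, scipy, OpenCV 4.12 (cv2) and the standard library are available. Lean on these libraries where they do the work, as an engineer would, in place of code of your own. Each camera call takes 0.05 s, during which the arm holds its last target. There are 200 camera calls.

## Working session

There is one attempt and no reset: what is moved stays moved. The work goes in short steps, Python scripts to look and compute and a tool call to move; the robot and the scene stay as the last step left them, time stands still between calls to the robot, and variables do not carry over. Pictures are saved under pics/ and viewed, at most 14 in all, crops included, and the job is handed in when it is done.

Besides the shell and the picture viewer there is one more tool, called as a command line: name --argument value ..., lists and objects as JSON in quotes. play_rows: Moves the arm, as the interface text tells. Its arguments: {"type":"object","properties":{"targets":{"type":"array","items":{"type":"array","items":{"type":"array","items":{"type":"number"}}}},"grip_force":{"type":"number"}},"required":["targets"]}

```bash
mkdir -p pics; python3 - <<'E'
from station import *
import cv2,numpy as np
s=observe();print({k:np.round(v,3) for k,v in s.items()})
for n in("scene","side"):
    p,d=get_image(n);cv2.imwrite(f"pics/{n}0.png",p[:,:,::-1]);m=camera_model(n);print(n,m)
print(camera_model("wrist"))
E
```

```text
{'clock': np.float64(0.0), 'joint_pos': array([-1.463,  0.246,  1.559, -0.   ,  1.339, -0.174]), 'qd': array([ 0.   ,  0.002,  0.001, -0.001,  0.   ,  0.   ]), 'joint_efforts': array([ 1.0000e-03, -4.1582e+01, -3.1461e+01,  6.9000e-02,  3.3000e-02,
       -0.0000e+00]), 'tcp_pos': array([ 0.181, -0.624,  0.191]), 'tool_rot': array([ 0.99 ,  0.14 ,  0.   , -0.001]), 'ft_force': array([-0.108, -0.185,  0.149]), 'ft_torque': array([-0.001,  0.006,  0.02 ]), 'gripper_force': np.float64(0.0), 'gripper_width': np.float64(0.094)}
scene {'camera_matrix': array([[467.55319722,   0.        , 312.56695939],
       [  0.        , 467.55319722, 249.97109974],
       [  0.        ,   0.        ,   1.        ]]), 'R': array([[-0.53304671,  0.84596779, -0.01413136],
       [ 0.58379812,  0.35566113, -0.72985267],
       [-0.61240587, -0.39729543, -0.6834584 ]]), 't': array([ 0.29776429, -0.26244001,  1.4754615 ])}
side {'camera_matrix': array([[595.70773631,   0.        , 319.78630582],
       [  0.        , 595.70773631, 242.73873719],
       [  0.        ,   0.        ,   1.        ]]), 'R': array([[-0.9510197 , -0.30887531,  0.01255289],
       [-0.18834222,  0.54674488, -0.81584143],
       [ 0.24513005, -0.77824551, -0.57813941]]), 't': array([0.55038546, 0.15619743, 1.14399034])}
{'camera_matrix': array([[371.57089711,   0.        , 315.27080326],
       [  0.        , 371.57089711, 243.38948835],
       [  0.        ,   0.        ,   1.        ]]), 'T_tool_cam': array([[ 9.74281243e-05, -9.73398328e-01, -2.29119369e-01,
         6.63766987e-02],
       [ 9.99999864e-01,  2.12080266e-04, -4.75780226e-04,
        -1.40722946e-04],
       [ 5.11715374e-04, -2.29119292e-01,  9.73398217e-01,
        -1.93591481e-01],
       [ 0.00000000e+00,  0.00000000e+00,  0.00000000e+00,
         1.00000000e+00]])}
```

View pics/scene0.png

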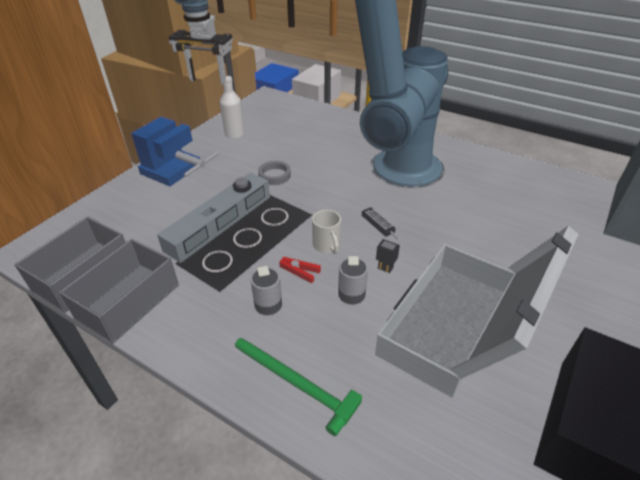

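View pics/side0.png

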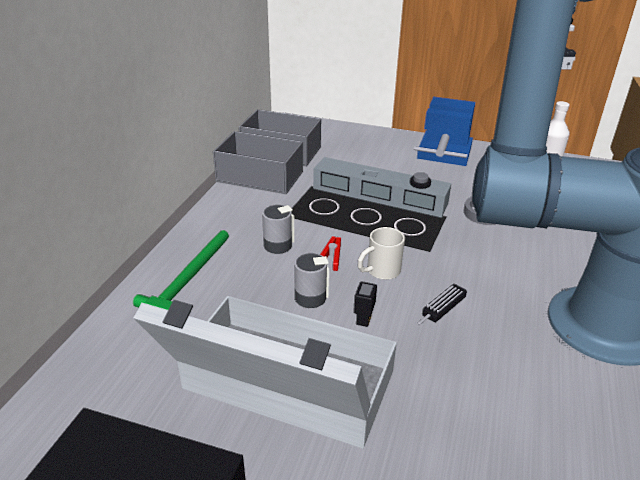

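The scene shows two cans at (267,290) and (352,280), plug at (388,255), mug (326,230), clamp (300,268), scanner (215,218) and toolbox (445,310). Next I'll fuse both depth images.

```bash
cat > h.py <<'E'
from station import *
import cv2,numpy as np
from scipy.spatial.transform import Rotation as Ro
def cam(n,s=None):
    m=camera_model(n);K=m["camera_matrix"]
    if n!="wrist":return K,m["R"].T,-m["R"].T@m["t"]
    s=s or observe();R=Ro.from_quat(s["tool_rot"]).as_matrix();T=m["T_tool_cam"]
    return K,R@T[:3,:3],R@T[:3,3]+s["tcp_pos"]
def snap(n):
    s=observe();p,d=get_image(n);K,R,c=cam(n,s)
    v,u=np.mgrid[:480,:640]
    P=np.stack([(u-K[0,2])/K[0,0]*d,(v-K[1,2])/K[1,1]*d,d],-1)@R.T+c
    P[d==0]=np.nan
    return p,P,(K,R,c)
def onplane(uv,z,C):
    K,R,c=C;r=R@np.array([(uv[0]-K[0,2])/K[0,0],(uv[1]-K[1,2])/K[1,1],1]);return c+r*(z-c[2])/r[2]
def proj(X,C):
    K,R,c=C;q=K@(R.T@(np.asarray(X)-c));return q[:2]/q[2]
def rect(P):
    return cv2.minAreaRect(P[:,:2].astype(np.float32)*1000)
E
python3 - <<'E'
from h import *
for n in("scene","side"):
    p,P,C=snap(n)
    g=P[(abs(P[...,2])<.02)];print(n,"bench z",np.median(g[:,2]))
    for t in("scanner","plug","can_1","toolbox","mug","clamp"):
        for r in regions_of(n,t)[:3]:
            if r["score"]<.3:continue
            q=P[r["region"]];q=q[np.isfinite(q[:,0])]
            zt=np.percentile(q[:,2],97);top=q[q[:,2]>zt-.008]
            print(n,t,round(r["score"],2),np.round(r["box"]),"zt",round(zt,3),"topmean",np.round(top.mean(0),3),"rect",rect(top))
            if t=="can_1":
                hi=q[(q[:,2]>.083)];w=p[r["region"]&(P[...,2]>.083)]
                lab=P[r["region"]&(P[...,2]>.084)&(p.min(-1)>190)]
                c=cv2.minEnclosingCircle(hi[:,:2].astype(np.float32)*1000);v=np.nanmean(lab,0)[:2]*1000-c[0]
                print("   circ",c,"tab n",len(lab),v,np.arctan2(v[1],v[0]))
    for t in("bay_1","socket","scan_button_top"):
        for r in mark_of(n,t):
            if r["score"]>.2:print(n,t,round(r["score"],2),np.round(onplane(r["xy"],{"bay_1":0,"socket":.06}.get(t,.085),C),3))
E
```

```text
scene bench z 0.002542000323998539
scene scanner 0.87 [158. 171. 310. 288.] zt 0.066 topmean [ 0.537 -0.324  0.064] rect ((520.703125, -326.71307373046875), (78.91973114013672, 343.55841064453125), 84.89578247070312)
scene plug 0.57 [377. 237. 400. 274.] zt 0.082 topmean [0.446 0.14  0.079] rect ((444.9352722167969, 139.01771545410156), (36.451656341552734, 45.329586029052734), 4.500156402587891)
scene can_1 0.79 [336. 256. 372. 303.] zt 0.095 topmean [0.564 0.11  0.093] rect ((563.0, 109.50747680664062), (61.49464416503906, 63.523765563964844), 75.05372619628906)
   circ ((561.7180786132812, 108.58731842041016), 33.12979507446289) tab n 28 [-17.87674377  -8.38550001] -2.7029912130789575
scene can_1 0.71 [247. 266. 282. 315.] zt 0.095 topmean [ 0.69  -0.037  0.093] rect ((688.8548583984375, -38.14778137207031), (63.266544342041016, 62.944374084472656), 12.652739524841309)
   circ ((687.9403076171875, -39.116371154785156), 33.98651885986328) tab n 22 [-14.82200847 -11.60659435] -2.4772636414369575
scene toolbox 0.6 [378. 227. 576. 399.] zt 0.234 topmean [0.557 0.465 0.233] rect ((535.
[... 2479 characters left out ...]
70677185058594), (62.94186782836914, 62.05389404296875), 21.941492080688477)
side mug 0.7 [357. 228. 405. 279.] zt 0.086 topmean [ 0.444 -0.028  0.083] rect ((444.9196472167969, -28.5780029296875), (70.60413360595703, 74.76309204101562), 22.498191833496094)
side clamp 0.75 [321. 239. 342. 271.] zt 0.025 topmean [ 0.561 -0.036  0.022] rect ((557.7362670898438, 1.04669189453125), (38.60475158691406, 171.2334747314453), 12.908747673034668)
side bay_1 0.95 [ 0.53  -0.215  0.   ]
side bay_1 0.55 [ 0.431 -0.213  0.   ]
side socket 0.77 [ 0.553 -0.324  0.06 ]
side scan_button_top 0.72 [0.532 0.074 0.085]
side scan_button_top 0.49 [ 0.424 -0.313  0.085]<stdin>:14: RuntimeWarning: Mean of empty slice
```

```bash
cat >> h.py <<'E'
def tool(s=None):
    s=s or observe();R=Ro.from_quat(s["tool_rot"]).as_matrix();return s["tcp_pos"],np.arctan2(R[1,0],R[0,0])
def plan(tgt,yaw,n=None,start=None):
    """rows for a straight constant-twist move: tgt xyz, tool-x yaw (deg)"""
    p,t=start or tool();a=(np.radians(yaw)-t+np.pi)%(2*np.pi)-np.pi
    d=np.array(tgt)-p
    for N in range(n or 1,80):
        A=np.zeros((2,2))
        for i in range(N):
            th=t+a*i/N;A+=np.array([[np.cos(th),np.sin(th)],[np.sin(th),-np.cos(th)]])
        xy=np.linalg.solve(A,d[:2])/.03;z=-d[2]/N/.03;w=-np.degrees(a)/N/4
        if max(abs(xy).max(),abs(z),abs(w))<=.97 and np.linalg.norm([*xy,z])*.03<=.049:break
    print(f"N={N} row",np.round([*xy,z,0,0,w],3).tolist())
    return np.array(tgt),np.radians(yaw)
def state():
    s=observe();p,t=tool(s);R=Ro.from_quat(s["tool_rot"]).as_matrix()
    print("t",round(float(s["clock"]),2),"tcp",np.round(p,4),"yaw",round(np.degrees(t),2),"tilt",np.round(R[:2,2],4),"w",round(float(s["gripper_width"]),4),"F",np.round(s["ft_force"],1),"pad",round(float(s["gripper_force"]),1))
E
python3 - <<'E'
from h import *
state();plan([.5,-.26,.25],56);plan([.5,-.26,.25],90)
E
```

```text
t 1.1 tcp [ 0.1808 -0.6244  0.1921] yaw 16.15 tilt [-0.      0.0001] w 0.0941 F [ 0.2  0.2 -0.5] pad 0.0
N=17 row [0.941, -0.232, -0.113, 0.0, 0.0, -0.586]
N=20 row [0.865, 0.037, -0.096, 0.0, 0.0, -0.923]
```

play_rows --targets '[[[0.865,0.037,-0.096,0,0,-0.923,1],[0.865,0.037,-0.096,0,0,-0.923,1],[0.865,0.037,-0.096,0,0,-0.923,1],[0.865,0.037,-0.096,0,0,-0.923,1],[0.865,0.037,-0.096,0,0,-0.923,1],[0.865,0.037,-0.096,0,0,-0.923,1],[0.865,0.037,-0.096,0,0,-0.923,1],[0.865,0.037,-0.096,0,0,-0.923,1],[0.865,0.037,-0.096,0,0,-0.923,1],[0.865,0.037,-0.096,0,0,-0.923,1]]]'

```text
clock: 2.1
tcp_pos: [0.402, -0.4948, 0.2211]
tool_rot: [0.894, 0.448, 0.0, 0.0]
ft_force: [0.3, -0.2, 0.6]
gripper_width: 0.0943
gripper_force: 0.0
```

play_rows --targets '[[[0.865,0.037,-0.096,0,0,-0.923,1],[0.865,0.037,-0.096,0,0,-0.923,1],[0.865,0.037,-0.096,0,0,-0.923,1],[0.865,0.037,-0.096,0,0,-0.923,1],[0.865,0.037,-0.096,0,0,-0.923,1],[0.865,0.037,-0.096,0,0,-0.923,1],[0.865,0.037,-0.096,0,0,-0.923,1],[0.865,0.037,-0.096,0,0,-0.923,1],[0.865,0.037,-0.096,0,0,-0.923,1],[0.865,0.037,-0.096,0,0,-0.923,1]]]'

```text
clock: 3.1
tcp_pos: [0.5002, -0.2591, 0.2499]
tool_rot: [0.706, 0.708, 0.0, 0.0]
ft_force: [0.1, -0.9, 0.8]
gripper_width: 0.094
gripper_force: 0.0
```

play_rows --targets '[[[0,0,0,0,0,0,1],[0,0,0,0,0,0,1],[0,0,0,0,0,0,1]]]'

```text
clock: 3.4
tcp_pos: [0.4998, -0.261, 0.2496]
tool_rot: [0.708, 0.706, -0.0, 0.0]
ft_force: [-0.2, -0.1, -0.6]
gripper_width: 0.0941
gripper_force: 0.0
```

Model works well; batches too. View from the wrist.

```bash
python3 - <<'E'
from h import *
state()
p,P,C=snap("wrist");cv2.imwrite("pics/w1.png",p[:,:,::-1]);np.savez("w1.npz",p=p,P=P)
b=P[abs(P[...,2])<.015];print("bench",np.median(b[:,2]))
m=(abs(P[...,2]-.06)<.006)&(P[...,1]<-.2);m=cv2.morphologyEx(m.astype(np.uint8),cv2.MORPH_OPEN,np.ones((5,5)))>0
print("scanner top",m.sum(),np.median(P[m][:,2]),rect(P[m]))
for t in("bay_1","socket","scan_button_top","scanner"):
    for r in mark_of("wrist",t):
        if r["score"]>.2:print(t,round(r["score"],2),np.round(r["xy"]),np.round(onplane(r["xy"],{"bay_1":0,"socket":.06,"scanner":0}.get(t,.08),C),4))
E
```

```text
t 3.4 tcp [ 0.4998 -0.261   0.2496] yaw 89.9 tilt [-0.0002 -0.0003] w 0.0941 F [-0.2 -0.1 -0.6] pad 0.0
bench 0.0013649123144739705
scanner top 14837 0.0609737106750321 ((553.2969970703125, -321.04583740234375), (404.03558349609375, 112.25665283203125), 2.938934087753296)
bay_1 0.9 [342. 176.] [ 0.5311 -0.2178  0.    ]
bay_1 0.75 [250. 170.] [ 0.4239 -0.2101  0.    ]
bay_1 0.69 [436. 189.] [ 0.6424 -0.2332  0.    ]
socket 0.64 [364. 284.] [ 0.5532 -0.3304  0.06  ]
scan_button_top 0.87 [239. 276.] [ 0.4219 -0.314   0.08  ]
scanner 0.75 [335. 213.] [ 0.5239 -0.2616  0.    ]
```

View pics/w1.png

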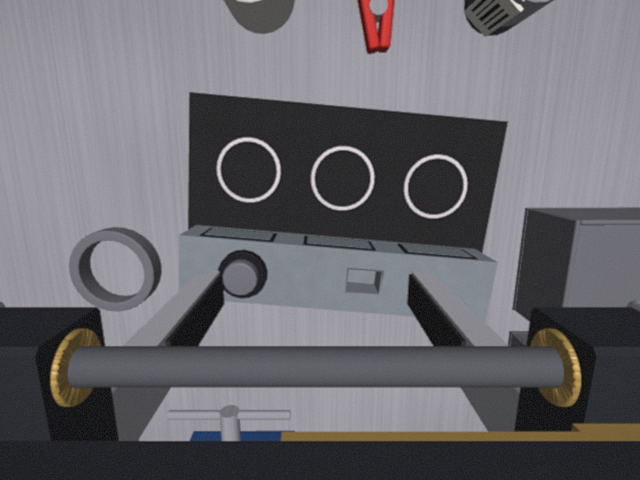

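The rings are at (249,170), (343,178), (436,186), the button at (242,274) and the socket at (363,280). Next I'll refine these with contours.

```bash
cat > fit.py <<'E'
from h import *
def rings(p,C):
    m=((p.min(-1)>150)).astype(np.uint8);out=[]
    cs,_=cv2.findContours(m,cv2.RETR_EXTERNAL,cv2.CHAIN_APPROX_NONE)
    for c in cs:
        if len(c)<100:continue
        X=np.array([onplane(q[0],.001,C)[:2] for q in c]);(x,y),r=cv2.minEnclosingCircle((X*1000).astype(np.float32))
        if 33<r<41:out.append((X.mean(0),r))
    return sorted(out,key=lambda o:o[0][0])
E
python3 - <<'E'
from fit import *
d=np.load("w1.npz");p=d["p"];P=d["P"];C=cam("wrist")
R=rings(p,C)
for c,r in R:print(np.round(c,4),r)
v=R[-1][0]-R[0][0];print("row len",np.linalg.norm(v),"dir deg",np.degrees(np.arctan2(v[1],v[0])))
# socket: warp top plane z=.06 to metric image 0.25mm/px
X0,Y0,s=.5,-.39,4000
xs=[(.5,-.39),(.6,-.39),(.6,-.29),(.5,-.29)]
src=np.float32([proj([x,y,.06],C) for x,y in xs]);dst=np.float32([[(x-X0)*s,(y-Y0)*s] for x,y in xs])
w=cv2.warpPerspective(p,cv2.getPerspectiveTransform(src,dst),(400,400));cv2.imwrite("pics/sock.png",np.hstack([w[:,:,::-1]]))
# edges of scanner front top
m=((p[...,2].astype(int)-p[...,0]>8)&(P[...,2]>.05)&(P[...,2]<.07)&(P[...,1]<-.24)&(P[...,0]>.33)&(P[...,0]<.72)).astype(np.uint8)
cs,_=cv2.findContours(m,cv2.RETR_EXTERNAL,cv2.CHAIN_APPROX_NONE);c=max(cs,key=cv2.contourArea)
X=np.float32([onplane(q[0],.06,C)[:2]*1000 for q in c]);print(cv2.minAreaRect(X))
E
```

```text
[ 0.2541 -0.33  ] 36.42414093017578
[ 0.331  -0.5395] 35.620086669921875
[ 0.4215 -0.2098] 37.06709671020508
[ 0.4283 -0.5397] 34.5201416015625
[ 0.5316 -0.2195] 37.06523513793945
[ 0.6415 -0.2294] 37.04795837402344
row len 0.4002888088951436 dir deg 14.5629455507734
((522.9654541015625, -322.50152587890625), (74.93885803222656, 340.276123046875), 84.94202423095703)
```

View pics/sock.png

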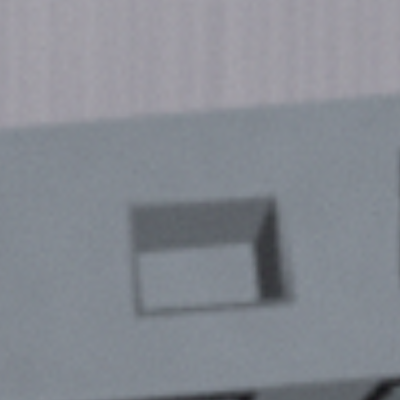

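Socket in the rectified picture is centred at about (209,254) → world (0.552,-0.327), matching scanner frame (0.060,0.030). Next, over to the plug.

```bash
python3 - <<'E'
from h import *
plan([.43,.14,.22],4.5)
E
```

```text
N=23 row [0.409, -0.502, 0.043, 0.0, 0.0, 0.928]
```

play_rows --targets '[[[0.409,-0.502,0.043,0,0,0.928,1],[0.409,-0.502,0.043,0,0,0.928,1],[0.409,-0.502,0.043,0,0,0.928,1],[0.409,-0.502,0.043,0,0,0.928,1],[0.409,-0.502,0.043,0,0,0.928,1],[0.409,-0.502,0.043,0,0,0.928,1],[0.409,-0.502,0.043,0,0,0.928,1],[0.409,-0.502,0.043,0,0,0.928,1],[0.409,-0.502,0.043,0,0,0.928,1],[0.409,-0.502,0.043,0,0,0.928,1]]]'

```text
clock: 4.65
tcp_pos: [0.3925, -0.1017, 0.2368]
tool_rot: [0.896, 0.444, 0.0, 0.0]
ft_force: [0.6, -0.9, 0.4]
gripper_width: 0.0941
gripper_force: 0.0
```

play_rows --targets '[[[0.409,-0.502,0.043,0,0,0.928,1],[0.409,-0.502,0.043,0,0,0.928,1],[0.409,-0.502,0.043,0,0,0.928,1],[0.409,-0.502,0.043,0,0,0.928,1],[0.409,-0.502,0.043,0,0,0.928,1],[0.409,-0.502,0.043,0,0,0.928,1],[0.409,-0.502,0.043,0,0,0.928,1],[0.409,-0.502,0.043,0,0,0.928,1],[0.409,-0.502,0.043,0,0,0.928,1],[0.409,-0.502,0.043,0,0,0.928,1]]]'

```text
clock: 5.65
tcp_pos: [0.4032, 0.0892, 0.224]
tool_rot: [0.991, 0.135, 0.0, 0.0]
ft_force: [-0.2, 0.3, 0.3]
gripper_width: 0.0943
gripper_force: 0.0
```

play_rows --targets '[[[0.409,-0.502,0.043,0,0,0.928,1],[0.409,-0.502,0.043,0,0,0.928,1],[0.409,-0.502,0.043,0,0,0.928,1],[0,0,0,0,0,0,1],[0,0,0,0,0,0,1],[0,0,0,0,0,0,1]]]'

```text
clock: 6.25
tcp_pos: [0.4293, 0.1398, 0.2201]
tool_rot: [0.999, 0.04, -0.0, 0.0]
ft_force: [1.0, -0.3, -0.3]
gripper_width: 0.0941
gripper_force: 0.0
```

```bash
python3 - <<'E'
from h import *
state()
p,P,C=snap("wrist");cv2.imwrite("pics/w2.png",p[:,:,::-1]);np.savez("w2.npz",p=p,P=P)
for t in("plug","can_1"):
    for r in regions_of("wrist",t)[:3]:
        q=P[r["region"]];q=q[np.isfinite(q[:,0])]
        zt=np.percentile(q[:,2],95);top=q[abs(q[:,2]-zt)<.005];print(t,r["score"],r["box"],zt,rect(top))
E
```

```text
t 6.25 tcp [0.4293 0.1398 0.2201] yaw 4.61 tilt [-0.0001 -0.0002] w 0.0941 F [ 1.  -0.3 -0.3] pad 0.0
plug 0.65 [292.1, 191.4, 343.7, 232.4] 0.07950226317120053 ((444.0337219238281, 139.66854858398438), (33.87434387207031, 45.23164749145508), 1.2715513706207275)
can_1 0.92 [325.7, 33.3, 403.1, 130.4] 0.09346586882915259 ((561.3306884765625, 110.19400024414062), (61.40634536743164, 62.49180221557617), 72.36600494384766)
```

View pics/w2.png

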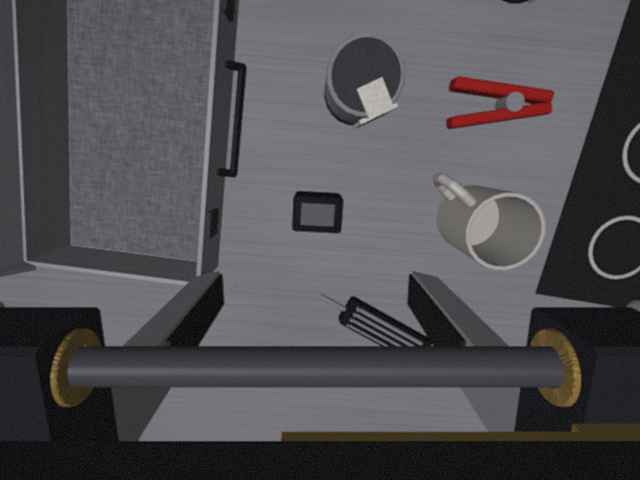

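Plug is at (318,212), nearly aligned with the tool; can A is at (365,75) with its tab at (377,98).

```bash
python3 - <<'E'
from h import *
d=np.load("w2.npz");p=d["p"];P=d["P"];C=cam("wrist")
m=np.zeros((480,640),np.uint8);m[180:245,280:356]=(p[180:245,280:356].max(-1)<60)
cs,_=cv2.findContours(m,cv2.RETR_EXTERNAL,cv2.CHAIN_APPROX_NONE);c=max(cs,key=cv2.contourArea)
X=np.float32([onplane(q[0],.077,C)[:2]*1000 for q in c]);print("plug",cv2.minAreaRect(X))
q=P[185:240,285:350].reshape(-1,3);q=q[abs(q[:,2]-.079)<.004];print(rect(q))
# toolbox rim z~.07
m=(abs(P[...,2]-.071)<.004)&(P[...,1]>.19);r=P[m];print("rim",m.sum(),r.min(0),r.max(0))
e=r[(r[:,1]<.25)&(r[:,0]>.42)&(r[:,0]<.7)];print("rim line",np.polyfit(e[:,0],e[:,1],1),len(e))
plan([.4445,.1395,.16],2);plan([.4445,.1395,.057],2,start=(np.array([.4445,.1395,.16]),np.radians(2)))
E
```

```text
plug ((446.04449462890625, 139.83009338378906), (36.1852912902832, 44.582672119140625), 1.58550226688385)
((443.93157958984375, 139.4103240966797), (34.093772888183594, 45.841529846191406), 1.289817452430725)
rim 5190 [0.36357656 0.23380475 0.06700053] [0.6138224  0.4178864  0.07499974]
rim line [-0.05477676  0.26925176] 1360
N=3 row [0.167, 0.015, 0.669, 0.0, 0.0, 0.215]
N=4 row [0.0, -0.0, 0.858, 0.0, 0.0, -0.0]
```

play_rows --targets '[[[0.25,0.022,0.9,0,0,0.4,1],[0.25,0.022,0.9,0,0,0.4,1],[0,0,0.93,0,0,0,1],[0,0,0.93,0,0,0,1],[0,0,0.93,0,0,0,1],[0,0,0.91,0,0,0,1],[0,0,0,0,0,0,1],[0,0,0,0,0,0,1]]]'

```text
clock: 7.2
tcp_pos: [0.4446, 0.1398, 0.0556]
tool_rot: [1.0, 0.012, -0.0, 0.0]
ft_force: [0.9, -0.1, 0.4]
gripper_width: 0.0938
gripper_force: 0.0
```

```bash
python3 - <<'E'
from h import *
state();plan([.4443,.1395,.055],1.4)
E
```

```text
t 7.2 tcp [0.4446 0.1398 0.0556] yaw 1.39 tilt [-0.0001 -0.    ] w 0.0938 F [ 0.9 -0.1  0.4] pad 0.0
N=1 row [-0.012, 0.011, 0.018, 0.0, 0.0, -0.002]
```

play_rows --targets '[[[0,0,0,0,0,0,0.3],[0,0,0,0,0,0,0.3],[0,0,0,0,0,0,0.3],[0,0,0,0,0,0,0.3],[0,0,0,0,0,0,0.3],[0,0,0,0,0,0,0.3],[0,0,0,0,0,0,0.3],[0,0,0,0,0,0,0.3]]]' --grip_force 30

```text
clock: 8.0
tcp_pos: [0.4446, 0.1401, 0.0551]
tool_rot: [1.0, 0.012, 0.0, 0.0]
ft_force: [-0.1, -1.1, -0.5]
gripper_width: 0.0456
gripper_force: 30.0
```

play_rows --targets '[[[0,0,-0.5,0,0,0,0.3],[0,0,-0.97,0,0,0,0.3],[0,0,-0.97,0,0,0,0.3],[0,0,-0.97,0,0,0,0.3],[0,0,-0.97,0,0,0,0.3],[0,0,-0.97,0,0,0,0.3],[0,0,0,0,0,0,0.3],[0,0,0,0,0,0,0.3]]]'

```text
clock: 8.8
tcp_pos: [0.4443, 0.1401, 0.2151]
tool_rot: [1.0, 0.012, -0.0, -0.0]
ft_force: [0.3, -0.3, -1.9]
gripper_width: 0.0457
gripper_force: 30.0
```

```bash
python3 - <<'E'
from h import *
state();plan([.5521,-.3268,.21],84.9)
E
```

```text
t 8.8 tcp [0.4443 0.1401 0.2151] yaw 1.41 tilt [-0.0002  0.    ] w 0.0457 F [ 0.3 -0.3 -1.9] pad 30.0
N=22 row [-0.376, 0.7, 0.008, 0.0, 0.0, -0.949]
```

play_rows --targets '[[[-0.376,0.7,0,0,0,-0.949,0.3],[-0.376,0.7,0,0,0,-0.949,0.3],[-0.376,0.7,0,0,0,-0.949,0.3],[-0.376,0.7,0,0,0,-0.949,0.3],[-0.376,0.7,0,0,0,-0.949,0.3],[-0.376,0.7,0,0,0,-0.949,0.3],[-0.376,0.7,0,0,0,-0.949,0.3],[-0.376,0.7,0,0,0,-0.949,0.3],[-0.376,0.7,0,0,0,-0.949,0.3],[-0.376,0.7,0,0,0,-0.949,0.3]]]'

```text
clock: 9.8
tcp_pos: [0.4035, -0.091, 0.213]
tool_rot: [0.941, 0.338, -0.001, -0.002]
ft_force: [1.2, -0.0, -1.1]
gripper_width: 0.046
gripper_force: 30.0
```

play_rows --targets '[[[-0.376,0.7,0,0,0,-0.949,0.3],[-0.376,0.7,0,0,0,-0.949,0.3],[-0.376,0.7,0,0,0,-0.949,0.3],[-0.376,0.7,0,0,0,-0.949,0.3],[-0.376,0.7,0,0,0,-0.949,0.3],[-0.376,0.7,0,0,0,-0.949,0.3],[-0.376,0.7,0,0,0,-0.949,0.3],[-0.376,0.7,0,0,0,-0.949,0.3],[-0.376,0.7,0,0,0,-0.949,0.3],[-0.376,0.7,0,0,0,-0.949,0.3]]]'

```text
clock: 10.8
tcp_pos: [0.5149, -0.2968, 0.2123]
tool_rot: [0.78, 0.626, -0.0, -0.002]
ft_force: [-0.4, 0.3, -0.4]
gripper_width: 0.0456
gripper_force: 30.0
```

play_rows --targets '[[[-0.376,0.7,0,0,0,-0.949,0.3],[-0.376,0.7,0,0,0,-0.949,0.3],[0,0,0,0,0,0,0.3],[0,0,0,0,0,0,0.3],[0,0,0,0,0,0,0.3],[0,0,0,0,0,0,0.3]]]'

```text
clock: 11.4
tcp_pos: [0.5519, -0.3262, 0.2152]
tool_rot: [0.738, 0.675, -0.0, -0.0]
ft_force: [0.1, -0.6, -1.5]
gripper_width: 0.0454
gripper_force: 30.0
```

```bash
python3 - <<'E'
from h import *
state();plan([.5521,-.3268,.145],84.9)
p,P,C=snap("wrist");cv2.imwrite("pics/w3.png",p[:,:,::-1])
E
```

```text
t 11.4 tcp [ 0.5519 -0.3262  0.2152] yaw 84.91 tilt [-0.0007  0.0006] w 0.0454 F [ 0.1 -0.6 -1.5] pad 30.0
N=3 row [-0.006, 0.003, 0.78, 0.0, 0.0, 0.001]
```

View pics/w3.png

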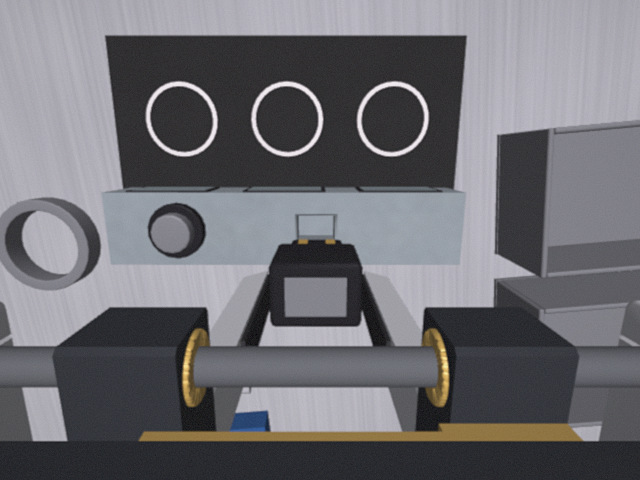

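The plug is held straight, at column 315, and the socket mouth is visible at (316,226). I'll re-estimate the socket from the rings here, as a cross-check.

```bash
python3 - <<'E'
from fit import *
p=cv2.imread("pics/w3.png")[:,:,::-1];C=cam("wrist")
R=[c for c,r in rings(p,C) if c[1]>-.25 and c[0]>.35];print(np.round(R,4))
u=R[-1]-R[0];u/=np.linalg.norm(u);e=np.array([u[1],-u[0]]);print("yaw",np.degrees(np.arctan2(*u[::-1])))
print("socket",np.round(np.mean(R,0)+.105*e+.03*u,4))
for k in [(296,214),(336,214)]:print(onplane(k,.06,C))
for r in mark_of("wrist","socket"):print(r["score"],r["xy"],onplane(r["xy"],.06,C))
plan([.5521,-.3266,.145],84.9)
E
```

```text
[]Traceback (most recent call last):
  File "<stdin>", line 4, in <module>
IndexError: list index out of range
```

```bash
sed -i 's/RETR_EXTERNAL/RETR_LIST/' fit.py; python3 - <<'E'
from fit import *
p=cv2.imread("pics/w3.png")[:,:,::-1];C=cam("wrist")
R=[(c,r) for c,r in rings(p,C) if -.25<c[1]<-.19 and c[0]>.35 and r>36.2];print(R)
R=[c for c,r in R]
u=R[-1]-R[0];u/=np.linalg.norm(u);e=np.array([u[1],-u[0]]);print("yaw",np.degrees(np.arctan2(*u[::-1])))
print("socket",np.round(np.mean(R,0)+.105*e+.03*u,4))
for k in [(296,214),(336,214)]:print(onplane(k,.06,C))
for r in mark_of("wrist","socket"):print(r["score"],r["xy"],onplane(r["xy"],.06,C))
plan([.5521,-.3266,.145],84.9)
E
```

```text
[(array([ 0.42177791, -0.2099086 ]), 37.32502746582031), (array([ 0.53173849, -0.21998527]), 37.395286560058594), (array([ 0.64165937, -0.22976426]), 37.3916015625)]
yaw -5.159908097785804
socket [ 0.5522 -0.3272]
[ 0.53519285 -0.31186044  0.06      ]
[ 0.5729432  -0.31521238  0.06      ]
0.72 [316.8, 229.7] [ 0.55349636 -0.32869285  0.06      ]
N=3 row [-0.002, -0.001, 0.786, 0.0, 0.0, 0.001]
```

play_rows --targets '[[[-0.026,0.017,0.785,0,0,0,0.3],[0,0,0.785,0,0,0,0.3],[0,0,0.785,0,0,0,0.3],[0,0,0.785,0,0,0,0.3],[0,0,0,0,0,0,0.3],[0,0,0,0,0,0,0.3],[0,0,0.13,0,0,0,0.3],[0,0,0.13,0,0,0,0.3],[0,0,0.13,0,0,0,0.3],[0,0,0,0,0,0,0.3]]]'

```text
clock: 12.5
tcp_pos: [0.554, -0.3293, 0.1145]
tool_rot: [0.738, 0.675, -0.0, 0.002]
ft_force: [-5.9, 2.0, 14.1]
gripper_width: 0.0456
gripper_force: 30.0
```

```bash
python3 - <<'E'
from h import *
state()
E
```

```text
t 12.5 tcp [ 0.554  -0.3293  0.1145] yaw 84.91 tilt [ 0.002  -0.0033] w 0.0456 F [-5.9  2.  14.1] pad 30.0
```

play_rows --targets '[[[0,0,-0.4,0,0,0,0.3],[0,0,0,0,0,0,0.3],[0,0,0,0,0,0,0.3]]]'

```text
clock: 12.8
tcp_pos: [0.5532, -0.3278, 0.1219]
tool_rot: [0.738, 0.675, 0.0, 0.0]
ft_force: [-0.1, 0.4, -0.7]
gripper_width: 0.046
gripper_force: 30.0
```

```bash
python3 - <<'E'
from h import *
state()
E
```

```text
t 12.8 tcp [ 0.5532 -0.3278  0.1219] yaw 84.92 tilt [ 0.0007 -0.0005] w 0.046 F [-0.1  0.4 -0.7] pad 30.0
```

play_rows --targets '[[[0.022,-0.053,0,0,0,0,0.3],[0,0,0,0,0,0,0.3],[0,0,0.13,0,0,0,0.3],[0,0,0.1,0,0,0,0.3],[0,0,0.1,0,0,0,0.3],[0,0,0.1,0,0,0,0.3],[0,0,0,0,0,0,0.3]]]'

```text
clock: 13.5
tcp_pos: [0.5512, -0.3267, 0.108]
tool_rot: [0.738, 0.675, -0.0, -0.001]
ft_force: [-0.5, -0.2, -1.9]
gripper_width: 0.0455
gripper_force: 30.0
```

```bash
python3 - <<'E'
from h import *
state();print(np.round(observe()["ft_torque"],3))
E
```

```text
t 13.5 tcp [ 0.5512 -0.3267  0.108 ] yaw 84.92 tilt [-0.0009  0.0008] w 0.0455 F [-0.5 -0.2 -1.9] pad 30.0
[-0.052 -0.029  0.035]
```

It's in freely. Push down to home (z ≈ 0.083, slight overdrive).

play_rows --targets '[[[0,0,0.15,0,0,0,0.3],[0,0,0.15,0,0,0,0.3],[0,0,0.15,0,0,0,0.3],[0,0,0.15,0,0,0,0.3],[0,0,0.15,0,0,0,0.3],[0,0,0.1,0,0,0,0.3],[0,0,0.05,0,0,0,0.3],[0,0,0,0,0,0,0.3]]]'

```text
clock: 14.3
tcp_pos: [0.5515, -0.3271, 0.0832]
tool_rot: [0.738, 0.675, -0.0, -0.0]
ft_force: [-2.9, 2.1, 6.2]
gripper_width: 0.0458
gripper_force: 30.0
```

```bash
python3 - <<'E'
from h import *
state()
E
```

```text
t 14.3 tcp [ 0.5515 -0.3271  0.0832] yaw 84.93 tilt [-0.0005 -0.0001] w 0.0458 F [-2.9  2.1  6.2] pad 30.0
```

play_rows --targets '[[[0,0,0.06,0,0,0,0.3],[0,0,0,0,0,0,0.3],[0,0,0,0,0,0,0.5],[0,0,0,0,0,0,0.8],[0,0,0,0,0,0,1],[0,0,-0.3,0,0,0,1],[0,0,-0.9,0,0,0,1],[0,0,-0.95,0,0,0,1],[0,0,-0.95,0,0,0,1],[0,0,-0.95,0,0,0,1]]]'

```text
clock: 15.3
tcp_pos: [0.5515, -0.3269, 0.2032]
tool_rot: [0.738, 0.675, 0.0, 0.0]
ft_force: [0.4, -0.7, -1.1]
gripper_width: 0.0939
gripper_force: 0.0
```

play_rows --targets '[[[0,0,-0.95,0,0,0,1],[0,0,0,0,0,0,1],[0,0,0,0,0,0,1],[0,0,0,0,0,0,1]]]'

```text
clock: 15.7
tcp_pos: [0.5507, -0.3263, 0.228]
tool_rot: [0.738, 0.675, -0.0, -0.002]
ft_force: [0.2, -0.2, -0.5]
gripper_width: 0.0936
gripper_force: 0.0
```

```bash
python3 - <<'E'
from h import *
state();p,P,C=snap("wrist");cv2.imwrite("pics/w4.png",p[:,:,::-1])
for r in regions_of("wrist","plug")[:1]:
    q=P[r["region"]];q=q[np.isfinite(q[:,0])];zt=np.percentile(q[:,2],90);top=q[abs(q[:,2]-zt)<.005];print(r["score"],r["box"],zt,rect(top))
plan([.56,.09,.25],27)
E
```

```text
t 15.7 tcp [ 0.5507 -0.3263  0.228 ] yaw 84.92 tilt [-0.0023  0.002 ] w 0.0936 F [ 0.2 -0.2 -0.5] pad 0.0
0.56 [291.9, 211.8, 346.3, 255.9] 0.10707783169622856 ((552.8038330078125, -327.6279296875), (33.447662353515625, 45.40043258666992), 84.30431365966797)
N=15 row [0.829, -0.495, -0.049, 0.0, 0.0, 0.965]
```

Plug is home (top at 0.107 with +2 mm depth bias). On to the cans.

play_rows --targets '[[[0.829,-0.495,-0.06,0,0,0.965,1],[0.829,-0.495,-0.06,0,0,0.965,1],[0.829,-0.495,-0.06,0,0,0.965,1],[0.829,-0.495,-0.06,0,0,0.965,1],[0.829,-0.495,-0.06,0,0,0.965,1],[0.829,-0.495,-0.06,0,0,0.965,1],[0.829,-0.495,-0.06,0,0,0.965,1],[0.829,-0.495,-0.06,0,0,0.965,1],[0.829,-0.495,-0.06,0,0,0.965,1],[0.829,-0.495,-0.06,0,0,0.965,1]]]'

```text
clock: 16.8
tcp_pos: [0.5093, -0.0444, 0.2469]
tool_rot: [0.92, 0.392, -0.001, -0.001]
ft_force: [0.2, 0.7, -0.6]
gripper_width: 0.0938
gripper_force: 0.0
```

play_rows --targets '[[[0.829,-0.495,-0.06,0,0,0.965,1],[0.829,-0.495,-0.06,0,0,0.965,1],[0.829,-0.495,-0.06,0,0,0.965,1],[0.829,-0.495,-0.06,0,0,0.965,1],[0.829,-0.495,-0.06,0,0,0.965,1],[0,0,0,0,0,0,1],[0,0,0,0,0,0,1],[0,0,0,0,0,0,1]]]'

```text
clock: 17.6
tcp_pos: [0.56, 0.0885, 0.2562]
tool_rot: [0.972, 0.234, -0.001, -0.0]
ft_force: [1.2, -0.7, -0.2]
gripper_width: 0.0941
gripper_force: 0.0
```

```bash
cat >> fit.py <<'E'
def cans(n="wrist",dbg=None):
    p,P,C=snap(n)
    if dbg:cv2.imwrite(dbg,p[:,:,::-1])
    out=[]
    for r in regions_of(n,"can_1"):
        if r["score"]<.4:continue
        m=r["region"]&(P[...,2]>.083)&(P[...,2]<.105)
        if m.sum()<50:continue
        cs,_=cv2.findContours(m.astype(np.uint8),cv2.RETR_EXTERNAL,cv2.CHAIN_APPROX_NONE);k=max(cs,key=cv2.contourArea)
        X=np.float32([onplane(q[0],.09,C)[:2]*1000 for q in k]);(cx,cy),rad=cv2.minEnclosingCircle(X)
        if not 28<rad<37:continue
        (ex,ey),ax,_=cv2.fitEllipse(X)
        t=cv2.erode(m.astype(np.uint8),np.ones((3,3)))>0
        t&=p.min(-1)>150
        v,u=np.nonzero(t);L=np.array([onplane(a,.0905,C)[:2]*1000 for a in zip(u,v)])
        c=np.array([ex,ey]);a=L.mean(0)-c if len(L) else np.full(2,np.nan)
        out.append((c/1000,np.degrees(np.arctan2(a[1],a[0]))))
        print(n,"can",round(r["score"],2),np.round(r["box"]),"enc",np.round([cx,cy,rad],1),"ell",np.round([ex,ey,*ax],1),"tab n",len(L),np.round(np.hypot(*a),1),"ang",round(out[-1][1],1))
    return out
E
python3 - <<'E'
from fit import *
state();cans(dbg="pics/w5.png")
E
```

```text
t 17.6 tcp [0.56   0.0885 0.2562] yaw 27.01 tilt [-0.0014 -0.0002] w 0.0941 F [ 1.2 -0.7 -0.2] pad 0.0
wrist can 0.81 [435. 130. 531. 202.] enc [686.3 -36.7  34.3] ell [687.9 -36.2  63.3  65.7] tab n 580 19.4 ang -126.5
wrist can 0.62 [265. 176. 330. 250.] enc [560.8 109.1  33.3] ell [561.7 109.6  62.   64.2] tab n 486 19.0 ang -151.5
```

View pics/w5.png

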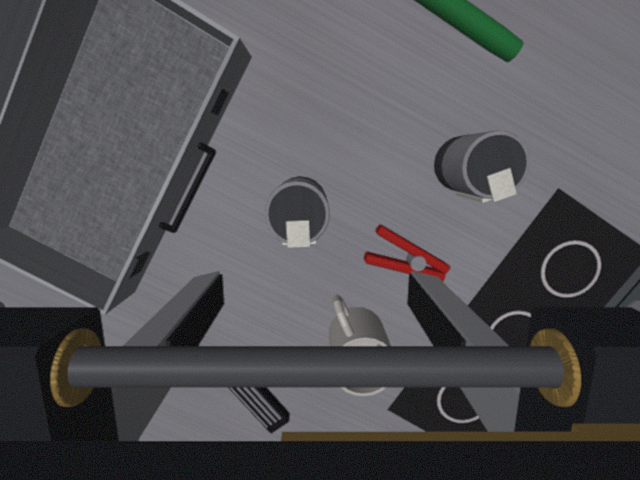

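Both cans are well seen: A at (298,212) with its tab facing down, B at (490,165). I'll pick A at yaw 28.5.

```bash
python3 - <<'E'
from h import *
a=plan([.5615,.1095,.17],28.5,n=4);plan([.5615,.1095,.05],28.5,n=5,start=a)
E
```

```text
N=4 row [0.091, -0.151, 0.722, 0.0, 0.0, -0.096]
N=5 row [0.0, -0.0, 0.8, 0.0, 0.0, -0.0]
```

play_rows --targets '[[[0.091,-0.151,0.722,0,0,-0.096,1],[0.091,-0.151,0.722,0,0,-0.096,1],[0.091,-0.151,0.722,0,0,-0.096,1],[0.091,-0.151,0.722,0,0,-0.096,1],[0,0,0.4,0,0,0,1],[0,0,0,0,0,0,1],[0,0,0,0,0,0,1]]]'

```text
clock: 18.4
tcp_pos: [0.5623, 0.1099, 0.1591]
tool_rot: [0.969, 0.246, 0.0, 0.0]
ft_force: [-0.2, 0.6, -0.3]
gripper_width: 0.0939
gripper_force: 0.0
```

```bash
python3 - <<'E'
from h import *
state();plan([.5615,.1095,.05],28.5,n=5)
E
```

```text
t 18.4 tcp [0.5623 0.1099 0.1591] yaw 28.52 tilt [ 0.001  -0.0001] w 0.0939 F [-0.2  0.6 -0.3] pad 0.0
N=5 row [-0.006, -0.0, 0.727, 0.0, 0.0, 0.001]
```

play_rows --targets '[[[0,0,0.727,0,0,0,1],[0,0,0.727,0,0,0,1],[0,0,0.727,0,0,0,1],[0,0,0.727,0,0,0,1],[0,0,0.727,0,0,0,1],[0,0,0,0,0,0,0.5],[0,0,0,0,0,0,0.5],[0,0,0,0,0,0,0.5],[0,0,0,0,0,0,0.5],[0,0,0,0,0,0,0.5]]]' --grip_force 30

```text
clock: 19.4
tcp_pos: [0.5632, 0.1104, 0.051]
tool_rot: [0.969, 0.247, 0.001, 0.0]
ft_force: [-0.7, 1.0, 4.3]
gripper_width: 0.0634
gripper_force: 30.0
```

play_rows --targets '[[[0,0,0,0,0,0,0.5],[0,0,-0.4,0,0,0,0.5],[0,0,-0.9,0,0,0,0.5],[0,0,-0.9,0,0,0,0.5],[0,0,-0.9,0,0,0,0.5],[0,0,-0.9,0,0,0,0.5],[0,0,-0.9,0,0,0,0.5],[0,0,0,0,0,0,0.5],[0,0,0,0,0,0,0.5]]]'

```text
clock: 20.3
tcp_pos: [0.5615, 0.1104, 0.1959]
tool_rot: [0.969, 0.247, -0.0, -0.0]
ft_force: [-0.2, -0.2, -2.1]
gripper_width: 0.0634
gripper_force: 30.0
```

```bash
python3 - <<'E'
from h import *
state();plan([.4217,-.2098,.19],84.9)
E
```

```text
t 20.3 tcp [0.5615 0.1104 0.1959] yaw 28.56 tilt [-0.0002 -0.    ] w 0.0634 F [-0.2 -0.2 -2.1] pad 30.0
N=15 row [-0.792, 0.162, 0.013, 0.0, 0.0, -0.939]
```

play_rows --targets '[[[-0.792,0.162,0,0,0,-0.939,0.5],[-0.792,0.162,0,0,0,-0.939,0.5],[-0.792,0.162,0,0,0,-0.939,0.5],[-0.792,0.162,0,0,0,-0.939,0.5],[-0.792,0.162,0,0,0,-0.939,0.5],[-0.792,0.162,0,0,0,-0.939,0.5],[-0.792,0.162,0,0,0,-0.939,0.5],[-0.792,0.162,0,0,0,-0.939,0.5],[-0.792,0.162,0,0,0,-0.939,0.5],[-0.792,0.162,0,0,0,-0.939,0.5]]]'

```text
clock: 21.3
tcp_pos: [0.4303, -0.0895, 0.1937]
tool_rot: [0.837, 0.547, -0.001, -0.002]
ft_force: [0.6, -0.9, -1.8]
gripper_width: 0.0638
gripper_force: 30.0
```

play_rows --targets '[[[-0.792,0.162,0,0,0,-0.939,0.5],[-0.792,0.162,0,0,0,-0.939,0.5],[-0.792,0.162,0,0,0,-0.939,0.5],[-0.792,0.162,0,0,0,-0.939,0.5],[-0.792,0.162,0,0,0,-0.939,0.5],[0,0,0.9,0,0,0,0.5],[0,0,0.9,0,0,0,0.5],[0,0,0.9,0,0,0,0.5],[0,0,0,0,0,0,0.5],[0,0,0,0,0,0,0.5]]]'

```text
clock: 22.3
tcp_pos: [0.4212, -0.209, 0.1141]
tool_rot: [0.738, 0.675, -0.0, -0.002]
ft_force: [0.1, 0.1, -2.1]
gripper_width: 0.0635
gripper_force: 30.0
```

```bash
python3 - <<'E'
from h import *
state();plan([.4217,-.2098,.0505],84.9,n=4)
E
```

```text
t 22.3 tcp [ 0.4212 -0.209   0.1141] yaw 84.9 tilt [-0.0025  0.0022] w 0.0635 F [ 0.1  0.1 -2.1] pad 30.0
N=4 row [-0.007, 0.005, 0.53, 0.0, 0.0, 0.0]
```

play_rows --targets '[[[-0.007,0.005,0.53,0,0,0,0.5],[-0.007,0.005,0.53,0,0,0,0.5],[0,0,0.53,0,0,0,0.5],[0,0,0.4,0,0,0,0.5],[0,0,0.15,0,0,0,0.5],[0,0,0,0,0,0,0.5],[0,0,0,0,0,0,0.7],[0,0,0,0,0,0,1],[0,0,0,0,0,0,1],[0,0,0,0,0,0,1]]]'

```text
clock: 23.3
tcp_pos: [0.4227, -0.2105, 0.0516]
tool_rot: [0.738, 0.675, 0.0, 0.001]
ft_force: [0.1, 0.6, 0.3]
gripper_width: 0.0864
gripper_force: 0.0
```

play_rows --targets '[[[0,0,-0.4,0,0,0,1],[0,0,-0.9,0,0,0,1],[0,0,-0.9,0,0,0,1],[0,0,-0.9,0,0,0,1],[0,0,-0.9,0,0,0,1],[0,0,-0.9,0,0,0,1],[0,0,-0.9,0,0,0,1],[0,0,0,0,0,0,1],[0,0,0,0,0,0,1]]]'

```text
clock: 24.2
tcp_pos: [0.4225, -0.2103, 0.2256]
tool_rot: [0.738, 0.675, 0.0, 0.001]
ft_force: [0.4, -0.1, -0.8]
gripper_width: 0.0939
gripper_force: 0.0
```

```bash
python3 - <<'E'
from fit import *
state();cans();plan([.66,-.0363,.21],53.5)
E
```

```text
t 24.2 tcp [ 0.4225 -0.2103  0.2256] yaw 84.9 tilt [ 0.0011 -0.0009] w 0.0939 F [ 0.4 -0.1 -0.8] pad 0.0
wrist can 0.78 [226. 198. 300. 283.] enc [ 372.4 -219.1   33.6] ell [ 372.5 -218.3   62.2   65.1] tab n 690 14.6 ang -95.2
N=9 row [0.906, 0.633, 0.051, 0.0, 0.0, 0.872]
```

```bash
python3 - <<'E'
from fit import *
cans(dbg="pics/w6.png");plan([.3725,-.2183,.13],84.9)
E
```

```text
wrist can 0.81 [226. 205. 301. 281.] enc [ 372.5 -219.3   33.9] ell [ 372.6 -218.4   62.3   65.4] tab n 728 15.1 ang -95.0
N=4 row [-0.109, -0.401, 0.779, 0.0, 0.0, -0.0]
```

View pics/w6.png

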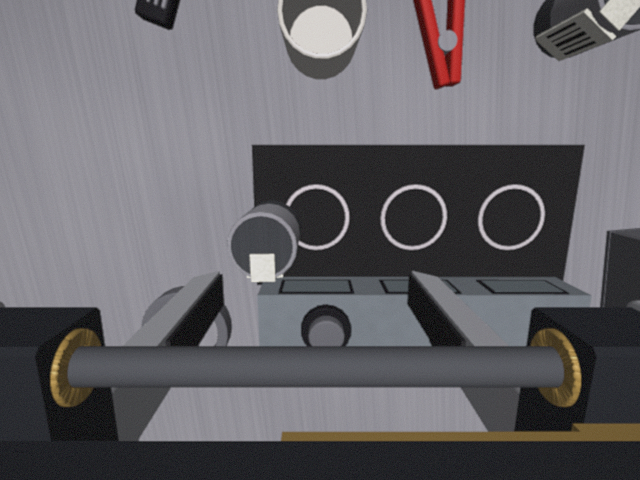

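Can A was knocked about 5 cm to (264,245), still upright and with its heading kept. Re-seat it.

play_rows --targets '[[[-0.109,-0.401,0.6,0,0,0,1],[-0.109,-0.401,0.6,0,0,0,1],[-0.109,-0.401,0.6,0,0,0,1],[-0.109,-0.401,0.6,0,0,0,1],[0,0,0,0,0,0,1],[0,0,0,0,0,0,1],[0,0,0,0,0,0,1]]]'

```text
clock: 25.1
tcp_pos: [0.3741, -0.2193, 0.154]
tool_rot: [0.738, 0.675, 0.0, 0.001]
ft_force: [-0.3, -0.5, 0.1]
gripper_width: 0.0942
gripper_force: 0.0
```

```bash
python3 - <<'E'
from fit import *
state();cans();plan([.3725,-.2183,.051],84.9,n=5)
E
```

```text
t 25.1 tcp [ 0.3741 -0.2193  0.154 ] yaw 84.91 tilt [ 0.0011 -0.0009] w 0.0942 F [-0.3 -0.5  0.1] pad 0.0
wrist can 0.81 [271. 194. 357. 296.] enc [ 372.  -219.6   33.8] ell [ 372.2 -218.5   61.8   65.5] tab n 1170 13.9 ang -93.2
N=5 row [0.006, -0.012, 0.688, 0.0, 0.0, 0.001]
```

play_rows --targets '[[[0,0,0.688,0,0,0,1],[0,0,0.688,0,0,0,1],[0,0,0.688,0,0,0,1],[0,0,0.688,0,0,0,1],[0,0,0.688,0,0,0,1],[0,0,0,0,0,0,0.5],[0,0,0,0,0,0,0.5],[0,0,0,0,0,0,0.5],[0,0,0,0,0,0,0.5],[0,0,0,0,0,0,0.5]]]'

```text
clock: 26.2
tcp_pos: [0.3737, -0.2196, 0.0511]
tool_rot: [0.738, 0.675, -0.0, 0.001]
ft_force: [-2.8, 0.3, 5.0]
gripper_width: 0.0635
gripper_force: 30.0
```

play_rows --targets '[[[0,0,0,0,0,0,0.5],[0,0,-0.5,0,0,0,0.5],[0,0,-0.5,0,0,0,0.5],[0.149,0.537,0,0,0,0,0.5],[0.149,0.537,0,0,0,0,0.5],[0.149,0.537,0,0,0,0,0.5],[0,0,0,0,0,0,0.5],[0,0,0,0,0,0,0.5]]]'

```text
clock: 27.0
tcp_pos: [0.4221, -0.2095, 0.0795]
tool_rot: [0.738, 0.675, -0.0, -0.0]
ft_force: [0.3, -0.2, -1.3]
gripper_width: 0.0634
gripper_force: 30.0
```

```bash
python3 - <<'E'
from fit import *
state();cans();plan([.4217,-.2098,.051],84.9,n=2)
E
```

```text
t 27.0 tcp [ 0.4221 -0.2095  0.0795] yaw 84.93 tilt [-0.0008  0.0006] w 0.0634 F [ 0.3 -0.2 -1.3] pad 30.0
N=2 row [-0.001, -0.002, 0.476, 0.0, 0.0, -0.003]
```

play_rows --targets '[[[0,0,0.45,0,0,0,0.5],[0,0,0.45,0,0,0,0.5],[0,0,0.1,0,0,0,0.5],[0,0,0,0,0,0,0.5],[0,0,0,0,0,0,0.7],[0,0,0,0,0,0,1],[0,0,0,0,0,0,1],[0,0,0,0,0,0,1],[0,0,-0.4,0,0,0,1],[0,0,-0.9,0,0,0,1]]]'

```text
clock: 28.1
tcp_pos: [0.4211, -0.2087, 0.0878]
tool_rot: [0.738, 0.675, -0.0, -0.002]
ft_force: [0.9, 0.8, 0.3]
gripper_width: 0.0938
gripper_force: 0.0
```

play_rows --targets '[[[0,0,-0.9,0,0,0,1],[0,0,-0.9,0,0,0,1],[0,0,-0.9,0,0,0,1],[0,0,-0.9,0,0,0,1],[0,0,-0.9,0,0,0,1],[0,0,0,0,0,0,1],[0,0,0,0,0,0,1]]]'

```text
clock: 28.8
tcp_pos: [0.4227, -0.2099, 0.2244]
tool_rot: [0.738, 0.675, 0.0, 0.001]
ft_force: [0.4, -0.1, -0.7]
gripper_width: 0.094
gripper_force: 0.0
```

```bash
python3 - <<'E'
from fit import *
state();cans();plan([.67,-.055,.22],53.5)
E
```

```text
t 28.8 tcp [ 0.4227 -0.2099  0.2244] yaw 84.9 tilt [ 0.001  -0.0008] w 0.094 F [ 0.4 -0.1 -0.7] pad 0.0
wrist can 0.98 [278. 188. 349. 267.] enc [ 421.7 -209.2   33.1] ell [ 422.5 -208.6   61.9   64. ] tab n 705 15.1 ang -95.0
N=9 row [0.851, 0.69, 0.009, 0.0, 0.0, 0.872]
```

Can A sits on bay 1 with its label at -95° (target -95.1). Now can B.

play_rows --targets '[[[0.851,0.69,0,0,0,0.872,1],[0.851,0.69,0,0,0,0.872,1],[0.851,0.69,0,0,0,0.872,1],[0.851,0.69,0,0,0,0.872,1],[0.851,0.69,0,0,0,0.872,1],[0.851,0.69,0,0,0,0.872,1],[0.851,0.69,0,0,0,0.872,1],[0.851,0.69,0,0,0,0.872,1],[0.851,0.69,0,0,0,0.872,1],[0,0,0,0,0,0,1]]]'

```text
clock: 29.9
tcp_pos: [0.6717, -0.054, 0.2206]
tool_rot: [0.893, 0.451, -0.001, -0.001]
ft_force: [-0.8, 0.4, -1.3]
gripper_width: 0.0937
gripper_force: 0.0
```

play_rows --targets '[[[0,0,0,0,0,0,1],[0,0,0,0,0,0,1],[0,0,0,0,0,0,1]]]'

```text
clock: 30.2
tcp_pos: [0.6697, -0.0559, 0.2238]
tool_rot: [0.893, 0.45, -0.0, -0.0]
ft_force: [0.5, 0.9, 0.6]
gripper_width: 0.094
gripper_force: 0.0
```

```bash
python3 - <<'E'
from fit import *
state();cs=cans()
c,a=min(cs,key=lambda o:abs(o[0][0]-.688));plan([*c,.051],84.9-(-95.1-a),n=7)
E
```

```text
t 30.2 tcp [ 0.6697 -0.0559  0.2238] yaw 53.47 tilt [-0.0005  0.0001] w 0.094 F [0.5 0.9 0.6] pad 0.0
wrist can 0.59 [286. 166. 358. 241.] enc [688.8 -38.   33. ] ell [688.7 -37.3  61.9  64. ] tab n 629 18.7 ang -133.5
N=7 row [0.125, 0.012, 0.825, 0.0, 0.0, 0.251]
```

play_rows --targets '[[[0.175,0.017,0.7,0,0,0.35,1],[0.175,0.017,0.7,0,0,0.35,1],[0.175,0.017,0.7,0,0,0.35,1],[0.175,0.017,0,0,0,0.35,1],[0.175,0.017,0,0,0,0.35,1],[0,0,0,0,0,0,1],[0,0,0,0,0,0,1],[0,0,0,0,0,0,1]]]'

```text
clock: 31.1
tcp_pos: [0.689, -0.0371, 0.1613]
tool_rot: [0.919, 0.395, 0.0, 0.0]
ft_force: [0.0, -0.5, -0.0]
gripper_width: 0.0942
gripper_force: 0.0
```

```bash
python3 - <<'E'
from fit import *
state();cs=cans()
c,a=min(cs,key=lambda o:abs(o[0][0]-.688));plan([*c,.051],84.9-(-95.1-a),n=5)
E
```

```text
t 31.1 tcp [ 0.689  -0.0371  0.1613] yaw 46.51 tilt [ 0.0004 -0.0002] w 0.0942 F [ 0.  -0.5 -0. ] pad 0.0
wrist can 0.9 [276. 195. 360. 295.] enc [687.6 -37.1  33.8] ell [688.9 -37.2  61.8  65.4] tab n 860 19.5 ang -133.4
N=5 row [-0.002, -0.0, 0.734, 0.0, 0.0, -0.007]
```

play_rows --targets '[[[0,0,0.734,0,0,0,1],[0,0,0.734,0,0,0,1],[0,0,0.734,0,0,0,1],[0,0,0.734,0,0,0,1],[0,0,0.734,0,0,0,1],[0,0,0,0,0,0,0.5],[0,0,0,0,0,0,0.5],[0,0,0,0,0,0,0.5],[0,0,0,0,0,0,0.5],[0,0,0,0,0,0,0.5]]]'

```text
clock: 32.2
tcp_pos: [0.6901, -0.0367, 0.0526]
tool_rot: [0.919, 0.395, 0.001, 0.0]
ft_force: [-1.6, 1.7, 3.8]
gripper_width: 0.0634
gripper_force: 30.0
```

play_rows --targets '[[[0,0,0,0,0,0,0.5],[0,0,-0.4,0,0,0,0.5],[0,0,-0.9,0,0,0,0.5],[0,0,-0.9,0,0,0,0.5],[0,0,-0.9,0,0,0,0.5],[0,0,0,0,0,0,0.5],[0,0,0,0,0,0,0.5]]]'

```text
clock: 32.9
tcp_pos: [0.6889, -0.0368, 0.1434]
tool_rot: [0.919, 0.395, -0.0, 0.0]
ft_force: [-0.1, 1.4, -3.4]
gripper_width: 0.0636
gripper_force: 30.0
```

```bash
python3 - <<'E'
from h import *
state();plan([.6415,-.2296,.14],84.9)
E
```

```text
t 32.9 tcp [ 0.6889 -0.0368  0.1434] yaw 46.5 tilt [-0.0002 -0.0001] w 0.0636 F [-0.1  1.4 -3.4] pad 30.0
N=10 row [-0.658, 0.145, 0.011, 0.0, 0.0, -0.96]
```

play_rows --targets '[[[-0.658,0.145,0,0,0,-0.96,0.5],[-0.658,0.145,0,0,0,-0.96,0.5],[-0.658,0.145,0,0,0,-0.96,0.5],[-0.658,0.145,0,0,0,-0.96,0.5],[-0.658,0.145,0,0,0,-0.96,0.5],[-0.658,0.145,0,0,0,-0.96,0.5],[-0.658,0.145,0,0,0,-0.96,0.5],[-0.658,0.145,0,0,0,-0.96,0.5],[-0.658,0.145,0,0,0,-0.96,0.5],[-0.658,0.145,0,0,0,-0.96,0.5]]]'

```text
clock: 33.9
tcp_pos: [0.6401, -0.2295, 0.1404]
tool_rot: [0.737, 0.676, -0.001, -0.002]
ft_force: [0.4, -0.6, -3.0]
gripper_width: 0.0634
gripper_force: 30.0
```

play_rows --targets '[[[0,0,0,0,0,0,0.5],[0,0,0,0,0,0,0.5],[0,0,0,0,0,0,0.5]]]'

```text
clock: 34.2
tcp_pos: [0.6412, -0.2282, 0.1423]
tool_rot: [0.738, 0.675, -0.0, -0.001]
ft_force: [0.3, -0.2, -2.7]
gripper_width: 0.0634
gripper_force: 30.0
```

```bash
python3 - <<'E'
from h import *
state();plan([.6415,-.2296,.051],84.9,n=4)
E
```

```text
t 34.2 tcp [ 0.6412 -0.2282  0.1423] yaw 84.91 tilt [-0.0022  0.0016] w 0.0634 F [ 0.3 -0.2 -2.7] pad 30.0
N=4 row [-0.011, 0.003, 0.761, 0.0, 0.0, 0.0]
```

play_rows --targets '[[[-0.011,0,0.761,0,0,0,0.5],[0,0,0.761,0,0,0,0.5],[0,0,0.761,0,0,0,0.5],[0,0,0.55,0,0,0,0.5],[0,0,0.2,0,0,0,0.5],[0,0,0,0,0,0,0.5],[0,0,0,0,0,0,0.7],[0,0,0,0,0,0,1],[0,0,0,0,0,0,1],[0,0,0,0,0,0,1]]]'

```text
clock: 35.2
tcp_pos: [0.6423, -0.23, 0.0534]
tool_rot: [0.738, 0.675, 0.0, 0.001]
ft_force: [-0.2, -0.4, 1.0]
gripper_width: 0.0867
gripper_force: 0.0
```

play_rows --targets '[[[0,0,-0.4,0,0,0,1],[0,0,-0.9,0,0,0,1],[0,0,-0.9,0,0,0,1],[0,0,-0.9,0,0,0,1],[0,0,-0.9,0,0,0,1],[0,0,-0.9,0,0,0,1],[0,0,-0.9,0,0,0,1],[0,0,0,0,0,0,1],[0,0,0,0,0,0,1]]]'

```text
clock: 36.1
tcp_pos: [0.642, -0.2299, 0.2275]
tool_rot: [0.738, 0.675, 0.0, 0.001]
ft_force: [0.1, 0.2, -0.1]
gripper_width: 0.0945
gripper_force: 0.0
```

```bash
python3 - <<'E'
from fit import *
state();cans();plan([.4227,-.3139,.2],84.9)
E
```

```text
t 36.1 tcp [ 0.642  -0.2299  0.2275] yaw 84.9 tilt [ 0.0013 -0.0007] w 0.0945 F [ 0.1  0.2 -0.1] pad 0.0
wrist can 0.78 [ 39. 188. 147. 265.] enc [ 425.1 -210.2   34.4] ell [ 424.4 -209.    63.8   67. ] tab n 728 14.5 ang -103.1
wrist can 0.6 [283. 188. 352. 271.] enc [ 641.8 -231.5   33.7] ell [ 642.7 -230.8   62.    64.8] tab n 838 10.6 ang -96.5
N=8 row [-0.432, -0.875, 0.104, 0.0, 0.0, 0.0]
```

Both cans are placed. Now the button.

play_rows --targets '[[[-0.44,-0.875,0,0,0,0,0],[-0.44,-0.875,0,0,0,0,0],[-0.44,-0.875,0,0,0,0,0],[-0.44,-0.875,0,0,0,0,0],[-0.44,-0.875,0,0,0,0,0],[-0.44,-0.875,0,0,0,0,0],[-0.44,-0.875,0,0,0,0,0],[-0.44,-0.875,0,0,0,0,0],[0,0,0,0,0,0,0],[0,0,0,0,0,0,0]]]'

```text
clock: 37.2
tcp_pos: [0.423, -0.316, 0.2256]
tool_rot: [0.738, 0.675, 0.0, -0.001]
ft_force: [0.3, -0.2, 0.8]
gripper_width: 0.0172
gripper_force: 0.0
```

```bash
python3 - <<'E'
from fit import *
state();cans()
p,P,C=snap("wrist")
q=P[(np.hypot(P[...,0]-.4226,P[...,1]+.315)<.03)];h=q[q[:,2]>.065];print(np.percentile(h[:,2],[10,50,90,99]))
t=h[(h[:,2]>np.percentile(h[:,2],95)-.004)];print(t.mean(0),rect(t))
plan([.4226,-.3153,.12],84.9)
E
```

```text
t 37.2 tcp [ 0.423  -0.316   0.2256] yaw 84.84 tilt [-0.0009  0.0017] w 0.0172 F [ 0.3 -0.2  0.8] pad 0.0
wrist can 0.73 [265.  69. 344. 149.] enc [ 422.6 -209.9   32.5] ell [ 422.6 -209.2   61.8   63.2] tab n 1107 11.3 ang -90.9
wrist can 0.6 [486.  70. 605. 151.] enc [ 640.6 -231.7   33.9] ell [ 640.8 -231.2   63.4   66.3] tab n 1024 12.4 ang -96.3
[0.26402082 0.36207415 0.3759426  0.37776198]
[ 0.42454114 -0.29254092  0.37544937] ((424.39556884765625, -292.65765380859375), (3.605386972427368, 42.34332275390625), 84.49453735351562)
N=4 row [0.003, -0.011, 0.885, 0.0, 0.0, 0.004]
```

play_rows --targets '[[[0,-0.04,0.945,0,0,0,0],[0,0,0.945,0,0,0,0],[0,0,0.945,0,0,0,0],[0,0,0.945,0,0,0,0],[0,0,0,0,0,0,0],[0,0,0.1,0,0,0,0],[0,0,0.1,0,0,0,0],[0,0,0.1,0,0,0,0],[0,0,0.1,0,0,0,0],[0,0,0,0,0,0,0]]]'

```text
clock: 38.35
tcp_pos: [0.4222, -0.3163, 0.1015]
tool_rot: [0.738, 0.675, 0.0, 0.0]
ft_force: [-0.9, 0.8, 1.1]
gripper_width: 0.0006
gripper_force: 0.0
```

play_rows --targets '[[[0,0,0.05,0,0,0,0],[0,0,0.05,0,0,0,0]]]'

```text
clock: 38.55
tcp_pos: [0.4222, -0.3164, 0.0985]
tool_rot: [0.738, 0.675, -0.0, 0.0]
ft_force: [-0.3, 0.3, -0.5]
gripper_width: 0.0005
gripper_force: 0.0
```

play_rows --targets '[[[0,0,0.05,0,0,0,0],[0,0,0.05,0,0,0,0]]]'

```text
clock: 38.75
tcp_pos: [0.4221, -0.3162, 0.0953]
tool_rot: [0.738, 0.675, 0.0, -0.0]
ft_force: [0.0, 0.2, -0.2]
gripper_width: 0.0001
gripper_force: 0.0
```

play_rows --targets '[[[0,0,0.06,0,0,0,0],[0,0,0.06,0,0,0,0]]]'

```text
clock: 38.95
tcp_pos: [0.4221, -0.3162, 0.0916]
tool_rot: [0.738, 0.675, 0.0, -0.0]
ft_force: [-0.3, -0.3, -0.0]
gripper_width: 0.0001
gripper_force: 0.0
```

play_rows --targets '[[[0,0,0.06,0,0,0,0],[0,0,0.06,0,0,0,0]]]'

```text
clock: 39.15
tcp_pos: [0.4221, -0.3162, 0.088]
tool_rot: [0.738, 0.675, -0.0, -0.0]
ft_force: [-0.2, -0.1, 0.0]
gripper_width: 0.0008
gripper_force: 0.0
```

play_rows --targets '[[[0,0,0.06,0,0,0,0],[0,0,0.06,0,0,0,0]]]'

```text
clock: 39.35
tcp_pos: [0.4221, -0.3162, 0.0845]
tool_rot: [0.738, 0.675, -0.0, -0.0]
ft_force: [0.3, 0.5, 1.0]
gripper_width: 0.0003
gripper_force: 0.0
```

play_rows --targets '[[[0,0,0.06,0,0,0,0],[0,0,0.06,0,0,0,0]]]'

```text
clock: 39.55
tcp_pos: [0.4221, -0.3162, 0.0809]
tool_rot: [0.738, 0.675, -0.0, 0.0]
ft_force: [0.0, 0.1, -0.0]
gripper_width: 0.0004
gripper_force: 0.0
```

play_rows --targets '[[[0,0,0.06,0,0,0,0],[0,0,0.06,0,0,0,0]]]'

```text
clock: 39.75
tcp_pos: [0.4221, -0.3162, 0.0773]
tool_rot: [0.738, 0.675, 0.0, -0.0]
ft_force: [0.4, -0.4, 0.1]
gripper_width: 0.0004
gripper_force: 0.0
```

play_rows --targets '[[[0,0,0.06,0,0,0,0],[0,0,0.0,0,0,0,0]]]'

```text
clock: 39.95
tcp_pos: [0.422, -0.3161, 0.0753]
tool_rot: [0.738, 0.675, 0.0, -0.0]
ft_force: [0.0, -0.1, 0.3]
gripper_width: 0.0004
gripper_force: 0.0
```

```bash
python3 - <<'E'
from fit import *
state();ims=[]
for n in("scene","side"):
    p,P,C=snap(n);u,v=proj([.4222,-.3162,.07],C).astype(int)
    u=max(u,60);v=max(v,45)
    c=cv2.resize(p[v-45:v+45,u-60:u+60],(400,300),interpolation=cv2.INTER_CUBIC);ims.append(c);print(n,u,v)
p,P,C=snap("wrist");ims.append(cv2.resize(p,(400,300)))
cv2.imwrite("pics/btn.png",np.vstack([np.hstack(ims[:2]),np.hstack([ims[2],ims[2]*0])])[:,:,::-1])
E
```

```text
t 39.95 tcp [ 0.422  -0.3161  0.0753] yaw 84.9 tilt [-0.0004  0.0004] w 0.0004 F [ 0.  -0.1  0.3] pad 0.0
scene 241 185
side 421 179
```

View pics/btn.png

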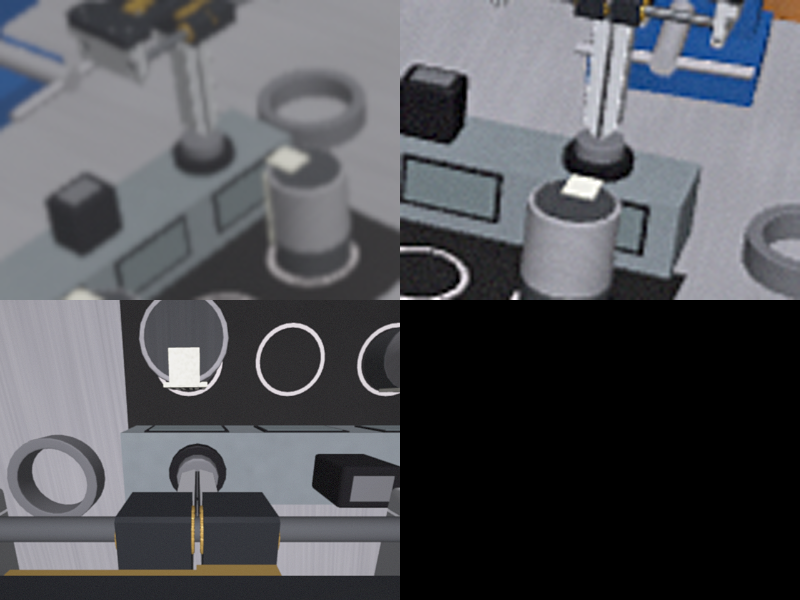

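The closed fingertips stand over the button (205,140 in the left crop). There's no force yet, so I'll keep descending.

play_rows --targets '[[[0,0,0.06,0,0,0,0],[0,0,0,0,0,0,0]]]'

```text
clock: 40.3
tcp_pos: [0.4221, -0.3161, 0.0736]
tool_rot: [0.738, 0.675, 0.0, -0.0]
ft_force: [0.6, 0.4, -0.1]
gripper_width: 0.0006
gripper_force: 0.0
```

play_rows --targets '[[[0,0,0.06,0,0,0,0],[0,0,0,0,0,0,0]]]'

```text
clock: 40.5
tcp_pos: [0.422, -0.3161, 0.0717]
tool_rot: [0.738, 0.675, 0.0, -0.0]
ft_force: [-0.3, 0.5, -0.2]
gripper_width: 0.0001
gripper_force: 0.0
```

play_rows --targets '[[[0,0,0.06,0,0,0,0],[0,0,0,0,0,0,0]]]'

```text
clock: 40.7
tcp_pos: [0.4222, -0.3164, 0.0703]
tool_rot: [0.738, 0.675, 0.0, 0.0]
ft_force: [-0.2, 0.8, 1.9]
gripper_width: 0.0005
gripper_force: 0.8
```

play_rows --targets '[[[0,0,0.1,0,0,0,0],[0,0,0,0,0,0,0]]]'

```text
clock: 40.9
tcp_pos: [0.4223, -0.3164, 0.0673]
tool_rot: [0.738, 0.675, 0.0, 0.0]
ft_force: [0.5, 0.8, 3.5]
gripper_width: 0.0005
gripper_force: 1.5
```

play_rows --targets '[[[0,0,0.1,0,0,0,0],[0,0,0,0,0,0,0]]]'

```text
clock: 41.1
tcp_pos: [0.4224, -0.3165, 0.0643]
tool_rot: [0.738, 0.675, 0.0, 0.0]
ft_force: [0.6, 0.2, 4.2]
gripper_width: 0.0005
gripper_force: 2.1
```

play_rows --targets '[[[0,0,0.06,0,0,0,0],[0,0,0,0,0,0,0]]]'

```text
clock: 41.3
tcp_pos: [0.4224, -0.3165, 0.0629]
tool_rot: [0.738, 0.675, -0.0, 0.0]
ft_force: [-0.2, 1.1, 6.1]
gripper_width: 0.0007
gripper_force: 3.1
```

play_rows --targets '[[[0,0,0.06,0,0,0,0],[0,0,0,0,0,0,0]]]'

```text
clock: 41.5
tcp_pos: [0.4225, -0.3166, 0.0627]
tool_rot: [0.738, 0.675, -0.0, -0.0]
ft_force: [-4.6, 4.5, 17.1]
gripper_width: 0.0006
gripper_force: 8.5
```

play_rows --targets '[[[0,0,0.06,0,0,0,0],[0,0,0,0,0,0,0],[0,0,0,0,0,0,0]]]'

```text
clock: 41.8
tcp_pos: [0.4226, -0.3167, 0.0625]
tool_rot: [0.738, 0.675, -0.0, -0.0]
ft_force: [-7.9, 8.3, 27.5]
gripper_width: 0.0003
gripper_force: 13.6
```

Bottomed out (hard stop, 27 N). Retract and check.

play_rows --targets '[[[0,0,-0.3,0,0,0,0],[0,0,-0.9,0,0,0,0],[0,0,-0.9,0,0,0,0],[0,0,-0.9,0,0,0,0],[0,0,-0.9,0,0,0,0.5],[0,0,-0.9,0,0,0,1],[0,0,-0.9,0,0,0,1],[0,0,0,0,0,0,1],[0,0,0,0,0,0,1]]]'

```text
clock: 42.7
tcp_pos: [0.4219, -0.316, 0.2289]
tool_rot: [0.738, 0.675, -0.0, -0.0]
ft_force: [-0.1, -0.3, -0.1]
gripper_width: 0.0367
gripper_force: 0.0
```

```bash
python3 - <<'E'
from fit import *
state();cans();cans("scene");cans("side");plan([.4222,-.2094,.16],84.9)
# toolbox rim from side & scene
d=np.load("w2.npz");P2=d["P"];
pts=[P2[(abs(P2[...,2]-.071)<.003)&(P2[...,1]>.2)]]
for n in("scene",):
    p,P,C=snap(n);m=(abs(P[...,2]-.071)<.003)&(P[...,1]>.2)&(P[...,1]<.45)&(P[...,0]>.3)&(P[...,0]<.8);pts.append(P[m])
    t=cv2.morphologyEx(((abs(P[...,2]-.006)<.005)&(P[...,1]>.23)&(P[...,1]<.41)&(P[...,0]>.36)&(P[...,0]<.72)).astype(np.uint8),cv2.MORPH_OPEN,np.ones((3,3)))>0
for q in pts:print(len(q),q.min(0),q.max(0),rect(q))
E
```

```text
t 42.7 tcp [ 0.4219 -0.316   0.2289] yaw 84.9 tilt [-0.0005  0.0005] w 0.0367 F [-0.1 -0.3 -0.1] pad 0.0
wrist can 0.73 [270.  66. 342. 148.] enc [ 422.6 -209.8   32.7] ell [ 422.7 -209.2   61.3   63.5] tab n 1081 11.3 ang -91.1
wrist can 0.72 [486.  71. 606. 150.] enc [ 640.4 -230.9   33.7] ell [ 640.7 -231.    63.5   66.2] tab n 1020 11.9 ang -99.4
N=4 row [0.883, -0.075, 0.57, 0.0, 0.0, 0.0]
4465 [0.36357656 0.23380475 0.06800107] [0.6138224  0.416833   0.07399752] ((492.8033142089844, 325.9967041015625), (171.4308319091797, 251.87611389160156), 86.82414245605469)
799 [0.36120093 0.22856346 0.06801465] [0.69216407 0.41274833 0.07398574] ((526.6678466796875, 321.93963623046875), (171.1516571044922, 325.0152893066406), 86.99838256835938)
```

Both cans still stood correctly after the press. Now pick can A from bay 1.

play_rows --targets '[[[0.883,-0.075,0.3,0,0,0,1],[0.883,-0.075,0.3,0,0,0,1],[0.883,-0.075,0.3,0,0,0,1],[0.883,-0.075,0.3,0,0,0,1],[0,0,0,0,0,0,1],[0,0,0,0,0,0,1],[0,0,0,0,0,0,1]]]'

```text
clock: 43.75
tcp_pos: [0.4229, -0.2109, 0.1944]
tool_rot: [0.738, 0.675, -0.0, 0.001]
ft_force: [0.6, -0.5, -0.3]
gripper_width: 0.0941
gripper_force: 0.0
```

```bash
python3 - <<'E'
from fit import *
state();cans();plan([.4222,-.2094,.052],84.9)
E
```

```text
t 43.75 tcp [ 0.4229 -0.2109  0.1944] yaw 84.87 tilt [ 0.0007 -0.0009] w 0.0941 F [ 0.6 -0.5 -0.3] pad 0.0
wrist can 0.84 [497. 191. 625. 278.] enc [ 639.6 -232.3   35. ] ell [ 640.6 -230.4   63.7   67.7] tab n 800 17.0 ang -84.6
wrist can 0.78 [277. 191. 354. 274.] enc [ 422.5 -209.7   33.5] ell [ 422.4 -208.7   61.3   65. ] tab n 950 12.7 ang -95.1
N=5 row [0.01, -0.005, 0.949, 0.0, 0.0, -0.003]
```

play_rows --targets '[[[0.01,-0.005,0.94,0,0,0,1],[0.01,-0.005,0.94,0,0,0,1],[0.01,-0.005,0.94,0,0,0,1],[0.01,-0.005,0.94,0,0,0,1],[0.01,-0.005,0.94,0,0,0,1],[0,0,0,0,0,0,0.5],[0,0,0,0,0,0,0.5],[0,0,0,0,0,0,0.5],[0,0,0,0,0,0,0.5],[0,0,0,0,0,0,0.5]]]'

```text
clock: 44.85
tcp_pos: [0.4229, -0.2093, 0.0545]
tool_rot: [0.738, 0.675, 0.0, 0.001]
ft_force: [-1.4, 0.2, 4.5]
gripper_width: 0.0635
gripper_force: 30.0
```

play_rows --targets '[[[0,0,0,0,0,0,0.5],[0,0,-0.4,0,0,0,0.5],[0,0,-0.9,0,0,0,0.5],[0,0,-0.9,0,0,0,0.5],[0,0,-0.9,0,0,0,0.5],[0,0,-0.9,0,0,0,0.5],[0,0,-0.9,0,0,0,0.5],[0,0,0,0,0,0,0.5],[0,0,0,0,0,0,0.5]]]'

```text
clock: 45.75
tcp_pos: [0.4218, -0.2081, 0.1995]
tool_rot: [0.738, 0.675, 0.0, 0.0]
ft_force: [-0.0, 0.2, -2.7]
gripper_width: 0.0634
gripper_force: 30.0
```

```bash
python3 - <<'E'
from h import *
state();plan([.452,.315,.2],86.9)
E
```

```text
t 45.75 tcp [ 0.4218 -0.2081  0.1995] yaw 84.91 tilt [ 0.0002 -0.    ] w 0.0634 F [-0.   0.2 -2.7] pad 30.0
N=19 row [0.919, -0.013, -0.001, 0.0, 0.0, -0.026]
```

play_rows --targets '[[[0.919,-0.013,0,0,0,-0.026,0.5],[0.919,-0.013,0,0,0,-0.026,0.5],[0.919,-0.013,0,0,0,-0.026,0.5],[0.919,-0.013,0,0,0,-0.026,0.5],[0.919,-0.013,0,0,0,-0.026,0.5],[0.919,-0.013,0,0,0,-0.026,0.5],[0.919,-0.013,0,0,0,-0.026,0.5],[0.919,-0.013,0,0,0,-0.026,0.5],[0.919,-0.013,0,0,0,-0.026,0.5],[0.919,-0.013,0,0,0,-0.026,0.5]]]'

```text
clock: 46.75
tcp_pos: [0.4387, 0.0681, 0.1973]
tool_rot: [0.732, 0.682, -0.001, -0.002]
ft_force: [1.1, 0.6, -1.3]
gripper_width: 0.0633
gripper_force: 30.0
```

play_rows --targets '[[[0.919,-0.013,0,0,0,-0.026,0.5],[0.919,-0.013,0,0,0,-0.026,0.5],[0.919,-0.013,0,0,0,-0.026,0.5],[0.919,-0.013,0,0,0,-0.026,0.5],[0.919,-0.013,0,0,0,-0.026,0.5],[0.919,-0.013,0,0,0,-0.026,0.5],[0.919,-0.013,0,0,0,-0.026,0.5],[0.919,-0.013,0,0,0,-0.026,0.5],[0.919,-0.013,0,0,0,-0.026,0.5],[0,0,0,0,0,0,0.5]]]'

```text
clock: 47.75
tcp_pos: [0.4509, 0.3163, 0.197]
tool_rot: [0.725, 0.689, -0.002, -0.001]
ft_force: [0.2, 0.4, -2.1]
gripper_width: 0.0634
gripper_force: 30.0
```

play_rows --targets '[[[0,0,0,0,0,0,0.5],[0,0,0,0,0,0,0.5],[0,0,0,0,0,0,0.5]]]'

```text
clock: 48.05
tcp_pos: [0.4524, 0.3137, 0.1992]
tool_rot: [0.727, 0.687, -0.0, -0.0]
ft_force: [0.4, 0.5, -2.4]
gripper_width: 0.0637
gripper_force: 30.0
```

```bash
python3 - <<'E'
from h import *
state();p,P,C=snap("wrist");cv2.imwrite("pics/box.png",p[:,:,::-1])
m=(abs(P[...,2]-.072)<.004)&(P[...,1]>.2);print(rect(P[m]))
plan([.452,.315,.058],86.9)
E
```

```text
t 48.05 tcp [0.4524 0.3137 0.1992] yaw 86.81 tilt [-0.0009 -0.0005] w 0.0637 F [ 0.4  0.5 -2.4] pad 30.0
((527.7518310546875, 324.29376220703125), (170.72459411621094, 321.1474304199219), 86.818359375)
N=5 row [0.008, -0.004, 0.943, 0.0, 0.0, -0.004]
```

View pics/box.png

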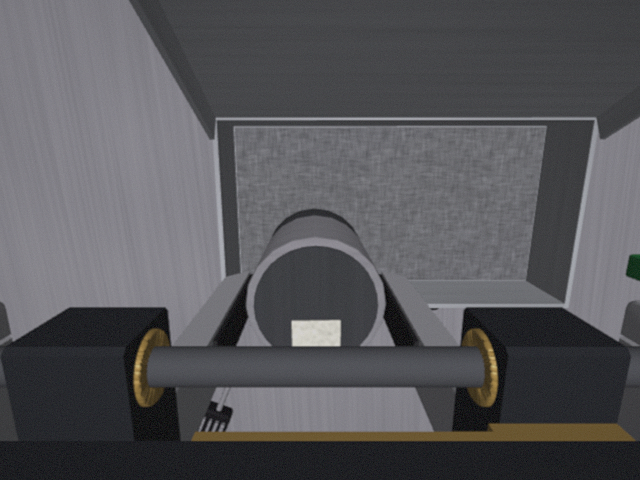

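The box interior spans (235..545) and the can hangs inside it; lowering.

play_rows --targets '[[[0.008,-0.004,0.93,0,0,0,0.5],[0.008,-0.004,0.93,0,0,0,0.5],[0,0,0.93,0,0,0,0.5],[0,0,0.93,0,0,0,0.5],[0,0,0.75,0,0,0,0.5],[0,0,0.2,0,0,0,0.5],[0,0,0,0,0,0,0.5]]]'

```text
clock: 48.8
tcp_pos: [0.4522, 0.3147, 0.0598]
tool_rot: [0.726, 0.687, -0.0, -0.0]
ft_force: [1.4, -0.4, -1.6]
gripper_width: 0.0635
gripper_force: 30.0
```

```bash
python3 - <<'E'
from h import *
state()
E
```

```text
t 48.8 tcp [0.4522 0.3147 0.0598] yaw 86.84 tilt [-0.0009 -0.0003] w 0.0635 F [ 1.4 -0.4 -1.6] pad 30.0
```

play_rows --targets '[[[0,0,0.06,0,0,0,0.5],[0,0,0,0,0,0,0.5],[0,0,0,0,0,0,0.7],[0,0,0,0,0,0,1],[0,0,0,0,0,0,1],[0,0,0,0,0,0,1],[0,0,-0.4,0,0,0,1],[0,0,-0.9,0,0,0,1],[0,0,-0.9,0,0,0,1],[0,0,-0.9,0,0,0,1]]]'

```text
clock: 49.8
tcp_pos: [0.4524, 0.3152, 0.1529]
tool_rot: [0.726, 0.688, 0.0, 0.0]
ft_force: [0.7, -0.2, -0.3]
gripper_width: 0.0939
gripper_force: 0.0
```

play_rows --targets '[[[0,0,-0.9,0,0,0,1],[0,0,-0.9,0,0,0,1],[0,0,-0.5,0,0,0,1],[0,0,0,0,0,0,1],[0,0,0,0,0,0,1]]]'

```text
clock: 50.3
tcp_pos: [0.452, 0.315, 0.2193]
tool_rot: [0.726, 0.688, -0.0, -0.0]
ft_force: [-0.1, 0.8, 0.9]
gripper_width: 0.094
gripper_force: 0.0
```

```bash
python3 - <<'E'
from fit import *
state();cans();plan([.641,-.231,.19],84.9)
E
```

```text
t 50.3 tcp [0.452  0.315  0.2193] yaw 86.88 tilt [-0.0008 -0.0004] w 0.094 F [-0.1  0.8  0.9] pad 0.0
wrist can 0.63 [283. 188. 350. 272.] enc [453.6 314.   34.4] ell [453.1 314.8  62.6  66.8] tab n 663 19.4 ang -92.7
N=19 row [-0.932, 0.4, 0.049, 0.0, 0.0, 0.026]
```

A is in the box. Go to B on bay 3.

play_rows --targets '[[[-0.932,0.4,0,0,0,0.026,1],[-0.932,0.4,0,0,0,0.026,1],[-0.932,0.4,0,0,0,0.026,1],[-0.932,0.4,0,0,0,0.026,1],[-0.932,0.4,0,0,0,0.026,1],[-0.932,0.4,0,0,0,0.026,1],[-0.932,0.4,0,0,0,0.026,1],[-0.932,0.4,0,0,0,0.026,1],[-0.932,0.4,0,0,0,0.026,1],[-0.932,0.4,0,0,0,0.026,1]]]'

```text
clock: 51.4
tcp_pos: [0.554, 0.0274, 0.2181]
tool_rot: [0.732, 0.681, -0.001, -0.001]
ft_force: [-0.3, -0.1, 1.2]
gripper_width: 0.0939
gripper_force: 0.0
```

play_rows --targets '[[[-0.932,0.4,0,0,0,0.026,1],[-0.932,0.4,0,0,0,0.026,1],[-0.932,0.4,0,0,0,0.026,1],[-0.932,0.4,0,0,0,0.026,1],[-0.932,0.4,0,0,0,0.026,1],[-0.932,0.4,0,0,0,0.026,1],[-0.932,0.4,0,0,0,0.026,1],[-0.932,0.4,0,0,0,0.026,1],[-0.932,0.4,0,0,0,0.026,1],[0,0,0.2,0,0,0,1]]]'

```text
clock: 52.4
tcp_pos: [0.6422, -0.234, 0.2123]
tool_rot: [0.739, 0.674, -0.0, -0.0]
ft_force: [-1.7, -0.2, -0.8]
gripper_width: 0.094
gripper_force: 0.0
```

play_rows --targets '[[[0,0,0.8,0,0,0,1],[0,0,0,0,0,0,1],[0,0,0,0,0,0,1],[0,0,0,0,0,0,1]]]'

```text
clock: 52.8
tcp_pos: [0.6425, -0.2304, 0.1907]
tool_rot: [0.738, 0.675, 0.0, 0.0]
ft_force: [-0.7, 0.4, 0.4]
gripper_width: 0.0938
gripper_force: 0.0
```

```bash
python3 - <<'E'
from fit import *
state();c=min(cans(),key=lambda o:np.hypot(*(o[0]-[.641,-.23])))[0];plan([*c,.053],84.9,n=6)
E
```

```text
t 52.8 tcp [ 0.6425 -0.2304  0.1907] yaw 84.94 tilt [ 0.0007 -0.0003] w 0.0938 F [-0.7  0.4  0.4] pad 0.0
wrist can 0.89 [281. 191. 357. 282.] enc [ 643.3 -231.5   33.5] ell [ 642.7 -230.8   61.4   64.9] tab n 1116 9.5 ang -93.2
N=6 row [-0.001, -0.0, 0.768, 0.0, 0.0, 0.001]
```

play_rows --targets '[[[0,0,0.91,0,0,0,1],[0,0,0.91,0,0,0,1],[0,0,0.91,0,0,0,1],[0,0,0.91,0,0,0,1],[0,0,0.91,0,0,0,1],[0,0,0,0,0,0,0.5],[0,0,0,0,0,0,0.5],[0,0,0,0,0,0,0.5],[0,0,0,0,0,0,0.5],[0,0,0,0,0,0,0.5]]]'

```text
clock: 53.9
tcp_pos: [0.6431, -0.2315, 0.0557]
tool_rot: [0.738, 0.675, 0.0, 0.001]
ft_force: [-2.4, 0.4, 6.3]
gripper_width: 0.0636
gripper_force: 30.0
```

play_rows --targets '[[[0,0,0,0,0,0,0.5],[0,0,-0.4,0,0,0,0.5],[0,0,-0.9,0,0,0,0.5],[0,0,-0.9,0,0,0,0.5],[0,0,-0.9,0,0,0,0.5],[0,0,-0.9,0,0,0,0.5],[0,0,-0.9,0,0,0,0.5],[0,0,0,0,0,0,0.5],[0,0,0,0,0,0,0.5]]]'

```text
clock: 54.8
tcp_pos: [0.642, -0.2307, 0.2001]
tool_rot: [0.738, 0.675, 0.0, -0.0]
ft_force: [-1.1, -0.0, -3.9]
gripper_width: 0.0634
gripper_force: 30.0
```

```bash
python3 - <<'E'
from h import *
state();plan([.602,.311,.2],86.9)
E
```

```text
t 54.8 tcp [ 0.642  -0.2307  0.2001] yaw 84.91 tilt [0.     0.0001] w 0.0634 F [-1.1 -0.  -3.9] pad 30.0
N=19 row [0.943, -0.139, 0.0, 0.0, 0.0, -0.026]
```

play_rows --targets '[[[0.943,-0.139,0,0,0,-0.026,0.5],[0.943,-0.139,0,0,0,-0.026,0.5],[0.943,-0.139,0,0,0,-0.026,0.5],[0.943,-0.139,0,0,0,-0.026,0.5],[0.943,-0.139,0,0,0,-0.026,0.5],[0.943,-0.139,0,0,0,-0.026,0.5],[0.943,-0.139,0,0,0,-0.026,0.5],[0.943,-0.139,0,0,0,-0.026,0.5],[0.943,-0.139,0,0,0,-0.026,0.5],[0.943,-0.139,0,0,0,-0.026,0.5]]]'

```text
clock: 55.8
tcp_pos: [0.6217, 0.0558, 0.1973]
tool_rot: [0.732, 0.682, -0.002, -0.002]
ft_force: [0.3, -0.3, -3.4]
gripper_width: 0.0634
gripper_force: 30.0
```

play_rows --targets '[[[0.943,-0.139,0,0,0,-0.026,0.5],[0.943,-0.139,0,0,0,-0.026,0.5],[0.943,-0.139,0,0,0,-0.026,0.5],[0.943,-0.139,0,0,0,-0.026,0.5],[0.943,-0.139,0,0,0,-0.026,0.5],[0.943,-0.139,0,0,0,-0.026,0.5],[0.943,-0.139,0,0,0,-0.026,0.5],[0.943,-0.139,0,0,0,-0.026,0.5],[0.943,-0.139,0,0,0,-0.026,0.5],[0,0,0,0,0,0,0.5]]]'

```text
clock: 56.8
tcp_pos: [0.5998, 0.3136, 0.1971]
tool_rot: [0.725, 0.689, -0.002, -0.002]
ft_force: [-0.4, -0.3, -3.0]
gripper_width: 0.0636
gripper_force: 30.0
```

play_rows --targets '[[[0,0,0,0,0,0,0.5],[0,0,0,0,0,0,0.5],[0,0,0,0,0,0,0.5]]]'

```text
clock: 57.1
tcp_pos: [0.6021, 0.3098, 0.1997]
tool_rot: [0.727, 0.687, -0.001, -0.0]
ft_force: [-0.8, -0.9, -2.6]
gripper_width: 0.0639
gripper_force: 30.0
```

```bash
python3 - <<'E'
from fit import *
state();cans("scene");plan([.602,.311,.061],86.9,n=5)
E
```

```text
t 57.1 tcp [0.6021 0.3098 0.1997] yaw 86.8 tilt [-0.0011 -0.0006] w 0.0639 F [-0.8 -0.9 -2.6] pad 30.0
N=5 row [0.006, -0.003, 0.928, 0.0, 0.0, -0.004]
```

play_rows --targets '[[[0,0,0.93,0,0,0,0.5],[0,0,0.93,0,0,0,0.5],[0,0,0.93,0,0,0,0.5],[0,0,0.93,0,0,0,0.5],[0,0,0.75,0,0,0,0.5],[0,0,0.2,0,0,0,0.5],[0,0,0.03,0,0,0,0.5],[0,0,0,0,0,0,0.5]]]'

```text
clock: 58.0
tcp_pos: [0.6027, 0.3107, 0.06]
tool_rot: [0.726, 0.687, 0.001, 0.0]
ft_force: [-0.5, -0.1, -3.6]
gripper_width: 0.0634
gripper_force: 30.0
```

```bash
python3 - <<'E'
from h import *
state()
E
```

```text
t 58.0 tcp [0.6027 0.3107 0.06  ] yaw 86.85 tilt [0.0011 0.0003] w 0.0634 F [-0.5 -0.1 -3.6] pad 30.0
```

play_rows --targets '[[[0,0,0.06,0,0,0,0.5],[0,0,0,0,0,0,0.5],[0,0,0,0,0,0,0.7],[0,0,0,0,0,0,1],[0,0,0,0,0,0,1],[0,0,0,0,0,0,1],[0,0,-0.4,0,0,0,1],[0,0,-0.9,0,0,0,1],[0,0,-0.9,0,0,0,1],[0,0,-0.9,0,0,0,1]]]'

```text
clock: 59.0
tcp_pos: [0.6023, 0.311, 0.1526]
tool_rot: [0.726, 0.688, 0.0, 0.0]
ft_force: [-0.6, -0.0, -0.7]
gripper_width: 0.0941
gripper_force: 0.0
```

play_rows --targets '[[[0,0,-0.9,0,0,0,1],[0,0,-0.9,0,0,0,1],[0,0,-0.9,0,0,0,1],[-0.9,0,-0.4,0,0,0,1],[-0.9,0,0,0,0,0,1],[-0.9,0,0,0,0,0,1],[-0.9,0,0,0,0,0,1],[0,0,0,0,0,0,1],[0,0,0,0,0,0,1],[0,0,0,0,0,0,1]]]'

```text
clock: 60.0
tcp_pos: [0.5963, 0.204, 0.2441]
tool_rot: [0.726, 0.688, 0.0, 0.0]
ft_force: [-0.9, 0.0, 0.8]
gripper_width: 0.0939
gripper_force: 0.0
```

```bash
python3 - <<'E'
from fit import *
state();cans(dbg="pics/fin_w.png")
p,P,C=snap("scene");q,Q,_=snap("side")
cv2.imwrite("pics/fin.png",np.hstack([cv2.resize(p,(400,300)),cv2.resize(q,(400,300))])[:,:,::-1])
for r in regions_of("side","plug")[:2]:
    w=Q[r["region"]];w=w[np.isfinite(w[:,0])];print("plug",r["score"],r["box"],np.percentile(w[:,2],90),w.mean(0))
E
```

```text
t 60.0 tcp [0.5963 0.204  0.2441] yaw 86.93 tilt [0.0006 0.0004] w 0.0939 F [-0.9  0.   0.8] pad 0.0
wrist can 0.89 [109.  73. 206. 152.] enc [453.1 313.   35.7] ell [453.5 315.1  64.1  67.6] tab n 696 18.5 ang -102.2
wrist can 0.7 [281.  68. 356. 149.] enc [603.  310.1  34.3] ell [603.6 311.2  62.5  65.1] tab n 695 18.5 ang -92.9
plug 0.55 [359.6, 154.1, 381.1, 179.4] 0.10559442274083941 [ 0.55260775 -0.31677552  0.08838512]
```

View pics/fin.png

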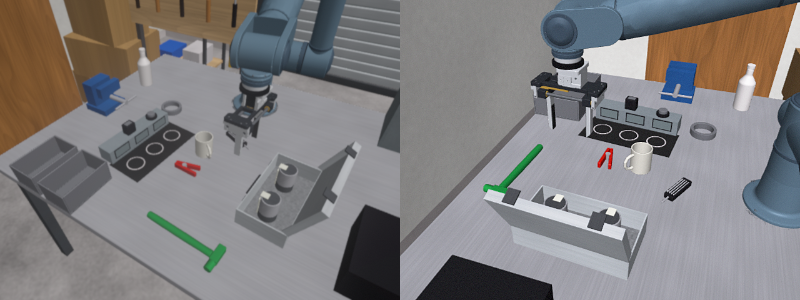

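Both cans stand in the box ((268,205) and (285,178)), the plug is home (130,128), the mug and clamp are untouched, and the gripper is clear.

```bash
python3 -c "
from station import *
print(hand_in())"
```

```text
the job is handed in; nothing more can be done
None
```

I handed the job in at about 60 s: plug home, both cans (only two were present) scanned with the button pressed to its stop, then stood upright in the toolbox; mug and clamp were left alone, and no verdict came back.

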